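# Run the work carriage home and latch the blasting cabinet

### The job

Get the bead-blasting cabinet ready to run: push its work carriage in along the slide, past the place where it sticks, until it bears firmly against the hidden end stop inside, then swing the door shut until its sprung latch snaps in. Push firmly but do not ram the carriage or the door (stay below 40 N), do not slam the door, and leave the beaker, the bowl and the jar where they stand.

Things in the scene. Friction and masses are not known exactly. Their poses are not given: they have to be found in the camera images.
- cabinet: Grey blasting cabinet fixed on the bench, 190 mm deep, 220 wide, 170 high, walls 6 mm, front open. Origin: middle of its front lower edge on the bench; x goes straight into it, y to its left seen from the front, z up. Its roof (underside 164 mm up) begins right at the front plane x = 0: a tool that reaches in under it must lean in from the front, 30 to 45 degrees from vertical.
- carriage (a joint): Travel of the work carriage in m, growing into the cabinet (+x); 0 is drawn out, it starts at 0 to 0.025. Runs with about 2.5 N of friction; sticks on a sprung catch somewhere between 0.035 and 0.055, needs 7 to 12 N to break free (over within 15 mm), then runs to an end stop (rubber, gives about 1 mm per 4 N) somewhere between 0.095 and 0.115. Neither place can be seen. It stays where it is left.
- push_plate (a point): Middle of the front face of the carriage's upright steel push plate, 70 mm above the bench; plate 80 mm wide, 6 thick, from 33 to 95 mm above the bench, at the carriage's front end. Axes as the cabinet's. It stands 85 mm in front of the cabinet's front plane at travel 0 and ends 10 to 30 mm behind that plane. A steel block is clamped on the table behind it.
- door (a joint): Angle of the glazed door in rad: 0 shut, growing as it swings out to the robot; starts at 1.5 to 1.8, stays where left (1 N at 150 mm). The last 0.1 rad is pushed against the latch, up to about 10 N at 150 mm from the hinge; let go before the latch has snapped, it stays ajar. Shut, it meets a rubber buffer (1 mm per 5 N), so it reads a little below 0 while pressed.
- door_hinge (a point): Point on the door's vertical hinge line, 100 mm above the bench, at cabinet x 0, y +102 mm (left front edge). The point turns with the door: in its axes the panel runs 206 mm along -y, and the outer face looks to -x, 14 mm from the hinge line; when shut its axes are the cabinet's.
- door_outer (a point): Point on the door's outer face to push on: 150 mm from the hinge line, 130 mm above the bench. Axes as door_hinge (-x points out of the outer face). The panel reaches from 6 to 164 mm above the bench; a pull handle stands 31 mm out from the outer face, 188 mm from the hinge, 45 to 115 mm above the bench.
- latch (a joint): Brass sprung bolt at the free edge of the door, 100 mm above the bench, bevelled on its inner side: 0 is fully out, growing (to 0.012 m) as it is pressed in. It is pressed in by about 6.5 mm while it rides over the strike bar on the right jamb, and springs back to 0 behind it.
- beaker: Cream open beaker, 47 mm across, 44 mm high, standing loose on the cabinet's roof, 70 to 110 mm behind its front edge; origin under its centre. To be left alone.
- bowl: Small green bowl-shaped cup, 52 mm across, 31 mm high, standing on the bench to the left of the cabinet; origin under its centre. To be left alone.
- cotton_jar: Clear glass jar with a white lid, 52 mm across, 52 mm high, standing on the bench to the right of the cabinet; origin under its centre. To be left alone.

How it is judged (in metres and radians):
On the way, in this order (a step that is already met when the one before it is completed fails the run):
1. the carriage has been pushed past the sticking place and is pressed, at rest, against its end stop (value of joint carriage above 0.092 m and velocity of joint carriage between -0.01 and 0.01 m/s and contact force between any of the fingers, the arm and carriage above 4 N), for 0.1 s.
2. the door is shut and its latch has sprung out behind the strike (value of joint door below 0.02 rad and value of joint latch below 0.002 m), for 0.2 s.
At the end, for the whole second after the job is handed in: The carriage is in at its end stop (travel over 92 mm), the door is shut (under 0.02 rad) and the latch bolt is out again (under 2 mm) behind the strike (all of step 2 and value of joint carriage above 0.092 m); the robot touches nothing.
It fails at once if the carriage pushed with more than 40 N (contact force between any of the fingers, the arm and carriage above 40 N).
It fails at once if the door pushed with more than 40 N (contact force between any of the fingers, the arm and door above 40 N).
It fails at once if the door slammed (faster than 2.5 rad/s) (velocity of joint door below -2.5 rad/s).
It fails at once if the beaker, the bowl or the jar moved by more than 20 mm (distance of any of beaker, bowl, cotton_jar from where it was at the start of the episode above 0.02 m).
It also fails if it takes over 58 s, if anything falls off the work surface, if the arm or the gripper's body presses on something with over 40 N, if the wrist force passes 120 N, or if a joint passes its speed limit or range.

### The arm

A 6-joint arm with a two-finger parallel gripper is mounted at the origin on a cart in front of the work surface, level with it; the furniture and walls round the work are solid. World frame = base frame: x ahead of the robot, y to its left, z up, the work surface at z = 0. Lengths are in m, angles in degrees, forces in N, time in s.
With the tool pointing down it reaches from about 0.25 to 0.775 m from the base axis. Payload 4 kg.
Tool frame: the origin (TCP) lies midway between the tips of the shut fingers; the grasp point (between the pads) lies 19 mm behind it; z points along the fingers, y is the direction in which the jaws open and shut (so a half turn about z gives the same grasp; the last joint's range is limited). The gripper opens to 85 mm and grips with 20 to 120 N. Pads are 22 mm wide; open, the fingers measure 114 mm over their backs; the gripper's body (76 mm by 85 mm) begins 54 mm behind the grasp point. The pads swing forward as they close: fully open they stand 13 mm farther back than shut.
Start: joints at [62.046, 4.996, 78.535, -0, 96.463, -5.907], TCP at [0.206, 0.51, 0.231] pointing down, gripper open.
Joint ranges: [-177.83, 177.83], [-43.37, 116.18], [15.69, 146.23], [-61.86, 241.86], [9.47, 152.12], [-147.06, 147.06]. Speed limits (degrees/s): [159.86, 159.86, 180, 180, 180, 180].

### API

Orientations are given as a 3x3 rotation matrix whose columns are the frame's x, y, z axes.
In Python, from rig import manip, vision gives the robot as it stands.
- The arm moves only by the tool drive_tool, never from a script. Its argument "targets" is a list of rows, each a list of 5 numbers: the opening, from 0 (shut) to 1 (fully open), then the shift along the tool's x, y, z in units of 25 mm (1.0 is 25 mm), then the turn about the tool's z in units of 6 degrees (1.0 is 6 degrees). A call has 1 to 20 rows; each row shifts and turns the commanded pose from where the row before left it, along the tool's axes as they then stand; what a row does not reach is not made up. A row lasts 1/10 s, in which the tool goes at most 50 mm and 8.59 degrees, less where a joint would pass 70% of its speed; a pose out of reach is approached as far as the arm can. A call is refused whole if a number of a shift passes 1 or a number of a turn 1, either way. A call with a gripper value outside its range is refused whole. The fingers move at their own pace and stop on an object; "newtons" is the grip in N (left out, the last holds). Time passes only in rows, so rows that do not move let the fingers close. It gives the time, the measured TCP pose, the force and the opening at its end, in the units of the state.
- manip.read_state(): the state, without advancing time (a new reading comes with each control period).
- vision.snapshot(name): name is "scene" or "side" or "wrist"; returns a dict with "color" (420x560x3 uint8, blue, green, red), "K" (3x3 intrinsics, pixels), "k1" (the pictures are not rectified: a ray, as slopes to the right and down, at radius r is drawn at 1 + k1 r^2 times it, then the intrinsics apply), "pose" (4x4, takes a point from camera to world coordinates); the wrist camera has in their place "T_tool_cam" (4x4, takes a point from camera to tool coordinates, whose origin is the TCP and whose axes are the flange's). Camera axes: x right, y up, looking along -z (the intrinsics and any distortion apply to the point x, -y, -z); pixel columns grow to the right and rows downward; lengths in m; the calibration is good to about 2 mm. A picture is of the moment at which its call begins: read the wrist's pose just before it. There is no depth.
- manip.finish_job(): hands the job in, once; it reports no verdict.
Trained networks look in a picture, given as the dict that the camera call returned (one of the last four; its "shot" number tells which), for a name from the list of things; names that differ only in an ending like _2 or _b are one class to them, and where a whole thing is asked for, a point or a joint stands for the part that bears it (a point fixed in the world has none). Each returns a list of dicts, best first, with "p" (0 to 1); they miss things now and then, are a little off and sometimes report something else, mostly with a low value. They report only what shows in the picture. A call takes as long as a camera call.
- vision.boxes_of(picture, query): "centre" ([x, y, z] in m, in the coordinates of the camera as it stood for that picture, good to about 4 mm: the middle of the surface that is visible of it).
The state is a dict: "time_s": time; "qpos": joint angles; "joint_vel": joint speeds; "joint_torque": joint torques, N m; "position": TCP position; "tool_rot": TCP orientation; "ft_force": force on the tool from outside, world axes, zero at the start; "torque": the same for the moment, N m; "finger_gap": finger opening in m.
Only numpy, scipy, OpenCV 4.12 (cv2) and the standard library are available. Lean on these libraries where they do the work, as an engineer would, in place of code of your own. Each camera call takes 0.05 s, during which the arm holds its last target.

## Working session

There is one attempt and no reset: what is moved stays moved. The work goes in short steps, Python scripts to look and compute and a tool call to move; the robot and the scene stay as the last step left them, time stands still between calls to the robot, and variables do not carry over. Pictures are saved under pics/ and viewed, and the job is handed in when it is done.

Besides the shell and the picture viewer there is one more tool, called after "Call:" as name(argument=value, ...) on one line, values as JSON. drive_tool: Moves the arm, as the interface text tells. Its arguments: {"type":"object","properties":{"targets":{"type":"array","items":{"type":"array","items":{"type":"number"}}},"newtons":{"type":"number"}},"required":["targets"]}

```bash
ls; mkdir -p pics
cat > h.py <<'E'
import numpy as np, cv2
from rig import manip, vision
def snap(n,fn=None):
    st=manip.read_state(); s=vision.snapshot(n)
    if fn: cv2.imwrite('pics/'+fn,s['color'])
    if 'pose' in s: T=np.array(s['pose'])
    else:
        W=np.eye(4);W[:3,:3]=st['tool_rot'];W[:3,3]=st['position'];T=W@np.array(s['T_tool_cam'])
    return s,T
def proj(s,T,P):
    P=np.atleast_2d(P);c=(np.linalg.inv(T)@np.c_[P,np.ones(len(P))].T).T
    x=c[:,0]/-c[:,2];y=-c[:,1]/-c[:,2];f=1+s['k1']*(x*x+y*y);K=np.array(s['K'])
    return np.c_[K[0,0]*x*f+K[0,2],K[1,1]*y*f+K[1,2]]
E
python3 - <<'E'
from h import *
st=manip.read_state();print({k:np.round(v,3).tolist() for k,v in st.items()})
for n in['scene','side']:
    s,T=snap(n,n+'0.png');print(n,np.round(T,3).tolist(),np.round(s['K'],1).tolist(),s['k1'])
    for q in['cabinet','carriage','push_plate','door','door_outer','beaker','bowl','cotton_jar','latch']:
        r=vision.boxes_of(s,q)
        for d in r[:2]:
            print(q,round(d['p'],2),np.round((T@np.r_[d['centre'],1])[:3],3))
E
```

```text
pics
{'time_s': 0.0, 'qpos': [62.047, 5.038, 78.626, -0.002, 96.462, -5.908], 'joint_vel': [-0.018, -0.034, -0.005, 0.002, 0.026, -0.008], 'joint_torque': [0.0, -35.188, -31.327, -0.0, 0.011, -0.0], 'position': [0.206, 0.509, 0.23], 'tool_rot': [[-0.927, 0.375, -0.001], [0.375, 0.927, -0.002], [0.0, -0.002, -1.0]], 'ft_force': [0.649, 0.309, 0.27], 'torque': [-0.004, -0.006, 0.039], 'finger_gap': 0.085}
scene [[0.647, 0.524, -0.554, 0.124], [-0.763, 0.456, -0.459, 0.003], [0.012, 0.719, 0.695, 0.717], [0.0, 0.0, 0.0, 1.0]] [[405.3, 0.0, 276.3], [0.0, 405.3, 208.1], [0.0, 0.0, 1.0]] -0.02114551672506234
cabinet 0.86 [0.601 0.369 0.113]
carriage 0.72 [0.567 0.337 0.048]
carriage 0.63 [0.41  0.245 0.103]
push_plate 0.86 [0.568 0.334 0.054]
door 0.82 [0.413 0.276 0.118]
door_outer 0.88 [0.414 0.28  0.12 ]
beaker 0.73 [0.594 0.442 0.196]
bowl 0.67 [0.495 0.521 0.016]
bowl 0.17 [0.416 0.278 0.118]
cotton_jar 0.58 [0.708 0.255 0.039]
cotton_jar 0.42 [0.414 0.277 0.119]
latch 0.67 [0.411 0.28  0.118]
latch 0.5 [0.408 0.243 0.101]
side [[0.881, 0.271, -0.387, 0.257], [-0.472, 0.479, -0.74, -0.274], [-0.015, 0.835, 0.551, 0.618], [0.0, 0.0, 0.0, 1.0]] [[413.7, 0.0, 281.9], [0.0, 413.7, 211.7], [0.0, 0.0, 1.0]] 0.035484425361679416
cabinet 0.98 [0.591 0.375 0.079]
carriage 0.85 [0.566 0.316 0.051]
push_plate 0.67 [0.588 0.434 0.195]
push_plate 0.62 [0.567 0.314 0.053]
door 0.75 [0.412 0.282 0.108]
door_outer 0.66 [0.413 0.281 0.108]
beaker 0.65 [0.591 0.435 0.193]
cotton_jar 0.9 [0.71  0.253 0.035]
latch 0.51 [0.41  0.239 0.1  ]
```

View pics/scene0.png

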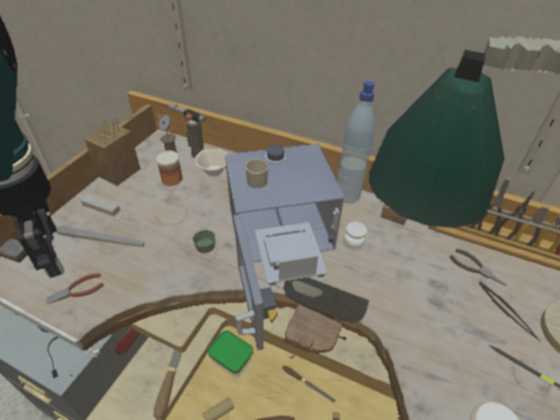

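View pics/side0.png

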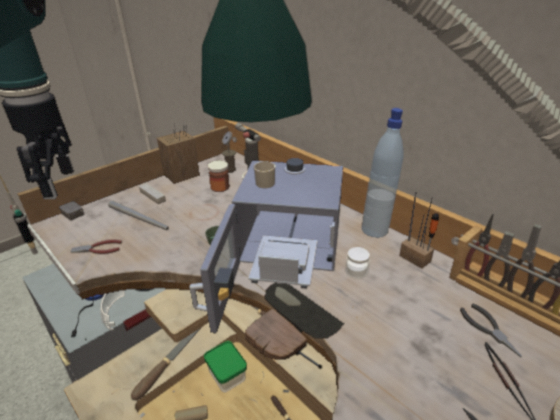

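Run:
```python
import cv2
a=cv2.imread('pics/scene0.png')[135:360,190:390];cv2.imwrite('pics/sc_z.png',cv2.resize(a,None,fx=2.6,fy=2.6,interpolation=2))
a=cv2.imread('pics/side0.png')[145:335,190:390];cv2.imwrite('pics/si_z.png',cv2.resize(a,None,fx=3,fy=3,interpolation=2))
```

```text
(no output)
```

View pics/sc_z.png

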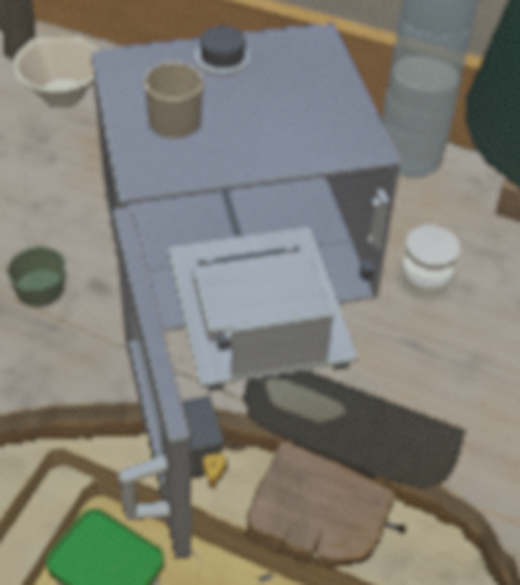

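View pics/si_z.png

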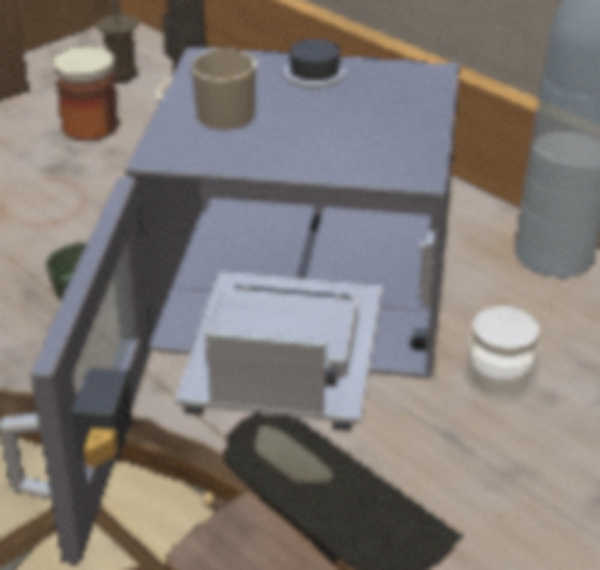

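```bash
cat > fit.py <<'E'
from h import *
from scipy.optimize import least_squares
def cab(p,P):
    c,s=np.cos(p[2]),np.sin(p[2]);P=np.atleast_2d(P)
    return np.c_[p[0]+c*P[:,0]-s*P[:,1],p[1]+s*P[:,0]+c*P[:,1],P[:,2]]
def door(p,P):
    a=-p[3];P=np.atleast_2d(P);c,s=np.cos(a),np.sin(a)
    return cab(p,np.c_[c*P[:,0]-s*P[:,1],.102+s*P[:,0]+c*P[:,1],P[:,2]])
def model(p):
    C=cab(p,[[0,.11,.17],[0,-.11,.17],[.19,.11,.17],[.19,-.11,.17],[0,-.11,0]])
    x=-.085+p[4]
    L=cab(p,[[x,.04,.095],[x,-.04,.095],[x,-.04,.033],[x,.04,.033]])
    D=door(p,[[-.014,-.206,.164],[-.014,-.206,.006]])
    return np.r_[C,L,D]
if __name__=='__main__':
    zs=np.array([[113,205],[398,163],[92,57],[335,27],[378,297],[230,322],[332,318],[329,363],[232,372],[168,440],[178,555]])/2.6+[190,135]
    zi=np.array([[132,173],[447,192],[187,48],[457,65],[432,376],[207,335],[327,346],[323,409],[207,402],[38,375],[70,562]])/3+[190,145]
    S,TS=snap('scene');I,TI=snap('side')
    def r(p):
        M=model(p);return np.r_[proj(S,TS,M)-zs,proj(I,TI,M)-zi].ravel()
    o=least_squares(r,[.56,.35,.6,1.6,.02],loss='soft_l1')
    p=o.x;print(np.round(p,4),np.degrees(p[2:4]));print(np.round(o.fun.reshape(-1,2),1).tolist())
    np.save('p.npy',p)
    print('plate',model(p)[5:9].mean(0),'hinge',cab(p,[0,.102,.1]),'outer',door(p,[-.014,-.15,.13]),'free',door(p,[-.014,-.206,.13]),'x',np.cos(p[2]),np.sin(p[2]))
    print('handle',door(p,[-.045,-.188,.08]))
    # lamp
    def ray(s,T,u):
        K=np.array(s['K']);d=T[:3,:3]@[(u[0]-K[0,2])/K[0,0],-(u[1]-K[1,2])/K[1,1],-1];return T[:3,3],d
    for us,ui in[((378,195),(203,105)),((500,200),(310,105)),((440,205),(256,110))]:
        a,d=ray(S,TS,us);b,e=ray(I,TI,ui);t=np.linalg.lstsq(np.c_[d,-e],b-a,rcond=None)[0];print('lamp',a+d*t[0],b+e*t[1])
E
python3 fit.py
```

```text
[0.5886 0.3492 0.9081 1.5101 0.0084] [52.02983016 86.52247084]
[[2.3, -2.0], [1.6, -0.6], [-0.9, -3.2], [-0.3, -2.2], [-0.2, 2.4], [0.5, 2.7], [0.8, -2.0], [-0.5, -0.3], [-0.8, 2.4], [2.9, -0.3], [0.8, 2.6], [-2.7, -2.5], [-0.2, -0.3], [0.0, -1.5], [1.1, -1.4], [0.2, 3.1], [-0.8, -1.4], [-0.8, -1.1], [0.3, 1.5], [0.6, -0.4], [-1.1, -1.2], [-1.5, 1.1]]
plate [0.54153322 0.2888275  0.064     ] hinge [[0.5082318  0.41194382 0.1       ]] outer [[0.41174796 0.29624219 0.13      ]] free [[0.38003514 0.25008705 0.13      ]] x 0.6152511263574574 0.7883311813672474
handle [[0.36467838 0.28247794 0.08      ]]
lamp [0.37298242 0.09876164 0.49085066] [0.37037388 0.09851971 0.48788784]
lamp [0.4334741  0.01886233 0.49147755] [0.43930926 0.01844959 0.49942793]
lamp [0.40194024 0.05536251 0.48561443] [0.40547399 0.0554214  0.48985696]
```

Run:
```python
from h import *
s,T=snap('wrist','w0.png');print(np.round(T,3).tolist(),np.round(s['T_tool_cam'],3).tolist())
a=cv2.imread('pics/side0.png')[0:220,0:110];b=cv2.imread('pics/scene0.png')[100:320,0:110]
cv2.imwrite('pics/g.png',cv2.resize(np.hstack([a,b]),None,fx=2.7,fy=2.7,interpolation=2))
S,TS=snap('scene');I,TI=snap('side')
for r in(.7,.8,.9):
  P=[.375*r,.927*r,.25];P0=[.375*r,.927*r,0];print(proj(S,TS,[P,P0]).round().tolist(),proj(I,TI,[P,P0]).round().tolist())
```

```text
[[0.375, -0.878, -0.297, 0.13], [0.927, 0.355, 0.12, 0.54], [0.0, -0.321, 0.947, 0.374], [0.0, 0.0, 0.0, 1.0]] [[0.0, 0.947, 0.32, 0.082], [1.0, -0.0, -0.0, -0.001], [-0.0, 0.32, -0.947, -0.142], [0.0, 0.0, 0.0, 1.0]]
[[40.0, 190.0], [86.0, 277.0]] [[81.0, 147.0], [110.0, 241.0]]
[[36.0, 159.0], [79.0, 246.0]] [[94.0, 129.0], [119.0, 218.0]]
[[32.0, 133.0], [72.0, 218.0]] [[105.0, 114.0], [127.0, 199.0]]
```

View pics/g.png

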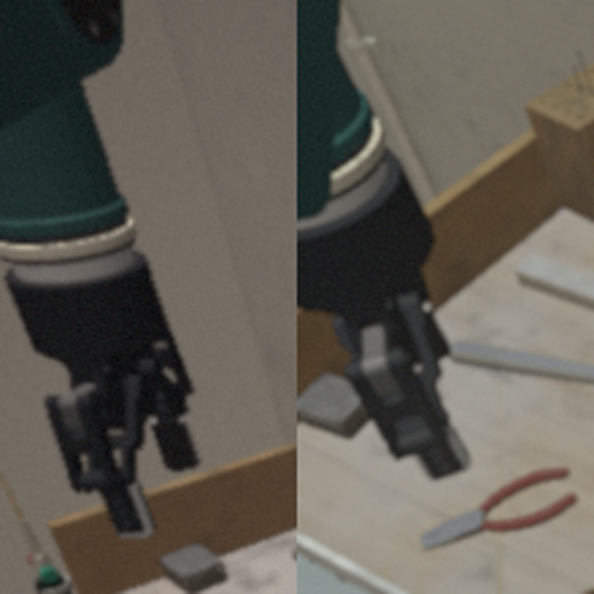

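View pics/w0.png

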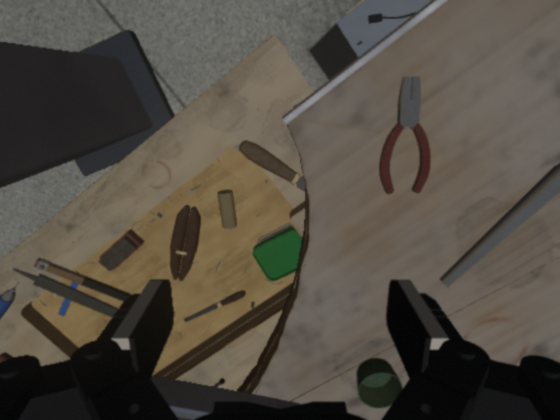

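Call:
drive_tool(targets=[[1,0,1,-1,0],[1,0,1,0,0],[1,0,1,0,0],[1,0,1,0,0],[1,0,1,0,0],[1,0,1,0,0],[1,0,1,0,0],[1,0,1,0,0],[1,0,1,0,0],[1,0,1,0,0],[1,0,1,0,0],[1,0,1,0,0]])

```text
time_s: 2.45
position: [0.3145, 0.7765, 0.2455]
tool_rot: [[-0.927, 0.375, 0.002], [0.375, 0.927, 0.007], [0.0, 0.007, -1.0]]
ft_force: [-0.1, -0.2, 4.0]
finger_gap: 0.0853
```

Run:
```python
from h import *
st=manip.read_state();print({k:np.round(v,3).tolist() for k,v in st.items()})
```

```text
{'time_s': 2.45, 'qpos': [64.058, 48.974, 15.677, 0.051, 114.939, -3.87], 'joint_vel': [0.389, 12.313, 0.116, 0.465, -5.973, 0.599], 'joint_torque': [0.213, -41.349, -69.187, 0.058, -0.284, -0.005], 'position': [0.315, 0.776, 0.246], 'tool_rot': [[-0.927, 0.375, 0.002], [0.375, 0.927, 0.007], [0.0, 0.007, -1.0]], 'ft_force': [-0.122, -0.178, 4.032], 'torque': [0.016, -0.044, 0.026], 'finger_gap': 0.085}
```

Call:
drive_tool(targets=[[1,0,1,0,0],[1,0,1,0,0],[1,0,1,0,0],[1,0,1,0,0]])

```text
time_s: 2.85
position: [0.327, 0.8074, 0.2227]
tool_rot: [[-0.927, 0.374, 0.028], [0.375, 0.924, 0.069], [-0.0, 0.075, -0.997]]
ft_force: [-0.2, 0.4, -0.0]
finger_gap: 0.0854
```

Run:
```python
from h import *
st=manip.read_state();print({k:np.round(v,3).tolist() for k,v in st.items()})
```

```text
{'time_s': 2.85, 'qpos': [64.126, 50.583, 15.687, 0.288, 109.456, -3.724], 'joint_vel': [0.074, 4.527, 0.063, 0.7, -13.35, 0.369], 'joint_torque': [-0.03, -64.551, -30.743, 0.01, -0.142, -0.005], 'position': [0.327, 0.807, 0.223], 'tool_rot': [[-0.927, 0.374, 0.028], [0.375, 0.924, 0.069], [-0.0, 0.075, -0.997]], 'ft_force': [-0.172, 0.446, -0.013], 'torque': [-0.06, -0.045, 0.009], 'finger_gap': 0.085}
```

Call:
drive_tool(targets=[[1,0,1,-0.5,0],[1,0,1,-0.5,0],[1,0,1,-0.5,0],[1,0,1,-0.5,0]])

```text
time_s: 3.25
position: [0.3324, 0.8207, 0.2437]
tool_rot: [[-0.927, 0.371, 0.055], [0.375, 0.917, 0.135], [-0.0, 0.146, -0.989]]
ft_force: [0.0, -0.7, 0.2]
finger_gap: 0.0854
```

Call:
drive_tool(targets=[[1,0,-1,0,0],[1,0,-1,0,0]])

```text
time_s: 3.45
position: [0.3138, 0.7746, 0.2335]
tool_rot: [[-0.927, 0.372, 0.054], [0.375, 0.917, 0.133], [-0.0, 0.143, -0.99]]
ft_force: [0.5, 1.2, -0.4]
finger_gap: 0.0853
```

Run:
```python
from h import *
st=manip.read_state();print({k:np.round(v,3).tolist() for k,v in st.items()})
```

```text
{'time_s': 3.45, 'qpos': [63.834, 38.569, 34.263, 0.595, 98.958, -3.981], 'joint_vel': [-1.162, -50.407, 81.152, 0.12, -32.171, -1.56], 'joint_torque': [0.263, -54.449, -33.895, 0.04, -0.066, 0.022], 'position': [0.314, 0.775, 0.234], 'tool_rot': [[-0.927, 0.372, 0.054], [0.375, 0.917, 0.133], [-0.0, 0.143, -0.99]], 'ft_force': [0.488, 1.163, -0.361], 'torque': [-0.055, 0.061, 0.015], 'finger_gap': 0.085}
```

Call:
drive_tool(targets=[[1,0,-1,-1,0],[1,0,-1,-1,0],[1,0,-0.5,-1,0],[1,0,0,-1,0],[1,0,0,-1,0],[1,0,0,-1,0],[1,0,0,-1,0],[1,0,0,-1,0],[1,0,0.5,-1,0],[1,0,1,-0.5,0],[1,0,1,-0.5,0],[1,0,1,-0.5,0],[1,0,1,-0.5,0],[1,0,1,-0.5,0]])

```text
time_s: 4.85
position: [0.2913, 0.7194, 0.4548]
tool_rot: [[-0.927, 0.365, 0.088], [0.375, 0.901, 0.216], [-0.0, 0.233, -0.972]]
ft_force: [0.8, -0.1, 0.0]
finger_gap: 0.0851
```

Call:
drive_tool(targets=[[1,0,1,0,0],[1,0,1,0,0],[1,0,1,0,0],[1,0,1,0,0],[1,0,1,0,0],[1,0,1,0,0]])

```text
time_s: 5.45
position: [0.314, 0.7752, 0.4217]
tool_rot: [[-0.927, 0.356, 0.118], [0.375, 0.88, 0.292], [0.0, 0.315, -0.949]]
ft_force: [0.4, 0.6, -0.4]
finger_gap: 0.0855
```

Run:
```python
from h import *
st=manip.read_state();print({k:np.round(v,3).tolist() for k,v in st.items()})
```

```text
{'time_s': 5.45, 'qpos': [63.528, 37.289, 15.738, 1.472, 108.658, -3.727], 'joint_vel': [0.264, 4.143, -0.155, 0.522, -13.161, 0.286], 'joint_torque': [-0.01, -56.644, -29.767, 0.08, -1.197, -0.004], 'position': [0.314, 0.775, 0.422], 'tool_rot': [[-0.927, 0.356, 0.118], [0.375, 0.88, 0.292], [0.0, 0.315, -0.949]], 'ft_force': [0.356, 0.613, -0.409], 'torque': [-0.19, 0.044, 0.002], 'finger_gap': 0.085}
```

Call:
drive_tool(targets=[[1,0,1,-0.5,0],[1,0,1,-0.5,0],[1,0,1,-0.5,0],[1,0,1,-0.5,0],[1,0,1,-0.5,0],[1,0,1,-0.5,0],[1,0,1,-0.5,0],[1,0,1,-0.5,0]])

```text
time_s: 6.25
position: [0.3186, 0.7867, 0.4777]
tool_rot: [[-0.927, 0.335, 0.169], [0.375, 0.828, 0.417], [-0.0, 0.45, -0.893]]
ft_force: [-0.5, -0.5, -0.4]
finger_gap: 0.0852
```

Call:
drive_tool(targets=[[1,0,1,-0.5,0],[1,0,1,-0.5,0],[1,0,1,-0.5,0],[1,0,1,-0.5,0],[1,0,1,-0.5,0],[1,0,1,-0.5,0],[1,0,1,-0.5,0],[1,0,1,-0.5,0]])

```text
time_s: 7.05
position: [0.3178, 0.7847, 0.5471]
tool_rot: [[-0.927, 0.307, 0.215], [0.375, 0.759, 0.532], [-0.0, 0.574, -0.819]]
ft_force: [0.3, -0.2, 0.1]
finger_gap: 0.0851
```

Run:
```python
from h import *
st=manip.read_state();print({k:np.round(v,3).tolist() for k,v in st.items()})
D=[([5.038,78.626,96.462],.206,.509,.230),([48.974,15.677,114.939],.3145,.7765,.2455),([50.583,15.687,109.456],.327,.8074,.2227),([38.569,34.263,98.958],.3138,.7746,.2335),([37.289,15.738,108.658],.314,.7752,.4217),(st['qpos'][[1,2,4]] if isinstance(st['qpos'],np.ndarray) else np.array(st['qpos'])[[1,2,4]],*st['position'])]
A=[];b=[]
for q,x,y,z in D:
    q=np.radians(q);t1=q[0];t2=q[0]+q[1];t3=t2+q[2];r=np.hypot(x,y)
    A+=[[1,0,np.sin(t1),np.sin(t2),np.cos(t2),np.sin(t3)],[0,1,np.cos(t1),np.cos(t2),-np.sin(t2),np.cos(t3)]];b+=[r,z]
x,res,rk,sv=np.linalg.lstsq(np.array(A),np.array(b),rcond=None);print(x.round(3),(np.array(A)@x-b).round(3),sv)
```

```text
{'time_s': 7.05, 'qpos': [63.036, 30.437, 15.744, 2.854, 98.896, -3.59], 'joint_vel': [-0.485, -5.232, -0.065, 0.926, -4.934, -0.081], 'joint_torque': [0.042, -50.972, -29.086, 0.143, -2.447, -0.001], 'position': [0.318, 0.785, 0.547], 'tool_rot': [[-0.927, 0.307, 0.215], [0.375, 0.759, 0.532], [-0.0, 0.574, -0.819]], 'ft_force': [0.31, -0.214, 0.104], 'torque': [-0.268, 0.112, -0.023], 'finger_gap': 0.085}
[0.002 0.154 0.448 0.5   0.1   0.327] [-0. -0. -0.  0.  0.  0.  0. -0. -0. -0.  0. -0.] [4.64255314 3.69843803 0.70836172 0.38984729 0.30574723 0.14497539]
```

Run:
```python
from h import *
S,TS=snap('scene','s1.png');I,TI=snap('side','i1.png')
def fl(s,T,u,z=0):
    K=np.array(s['K']);d=T[:3,:3]@[(u[0]-K[0,2])/K[0,0],-(u[1]-K[1,2])/K[1,1],-1];t=(z-T[2,3])/d[2];return (T[:3,3]+d*t).round(3)
print('rail',fl(S,TS,(225,145)),fl(S,TS,(160,130)),fl(I,TI,(345,190)),fl(S,TS,(60,205)))
print('bottle',fl(S,TS,(352,195)),fl(I,TI,(376,232)))
```

```text
rail [0.804 0.772 0.   ] [0.726 0.984 0.   ] [0.908 0.567 0.   ] [ 0.344  0.9   -0.   ]
bottle [ 0.866  0.358 -0.   ] [0.854 0.358 0.   ]
```

View pics/i1.png

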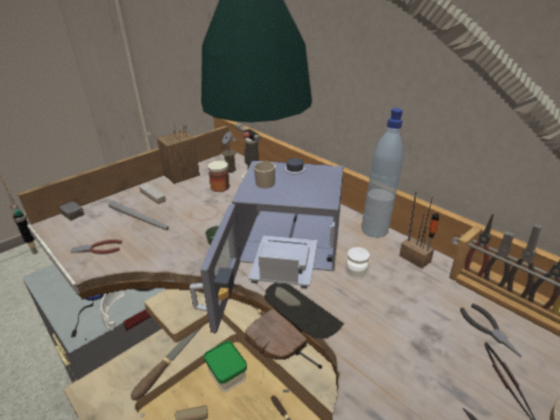

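Call:
drive_tool(targets=[[0,0,-1,0,0],[0,0,-1,0,0],[0,0,-1,0,0],[0,0,0,0,-1],[0,0,0,0,-1],[0,0,0,0,-1],[0,0,0,0,-1],[0,0,0,0,-1],[0,0,0,0,-1],[0,0,0,0,-1],[0,0,0,0,-1],[0,0,0,0,-1],[0,0,0,0,-1],[0,0,0,0,-1],[0,0,0,0,-1],[0,0,0,0,-1],[0,0,0,0,-1],[0,0,0,0,-1]])

```text
time_s: 8.95
position: [0.2948, 0.7278, 0.5029]
tool_rot: [[-0.304, -0.928, 0.215], [-0.762, 0.372, 0.53], [-0.572, -0.002, -0.82]]
ft_force: [-0.1, -0.6, -1.0]
finger_gap: 0.0002
```

```bash
cat > to.py <<'E'
from h import *
import sys
st=manip.read_state();R=np.array(st['tool_rot']);p=np.array(st['position'])
print('t',round(st['time_s'],2),'p',p.round(4),'lean',np.degrees(np.arccos(-R[2,2])).round(1),'az',np.degrees(np.arctan2(R[1,2],R[0,2])).round(1),'q',np.round(st['qpos'],1),'f',np.round(st['ft_force'],1))
print(R.round(3).tolist())
if len(sys.argv)>3:
    t=np.array([float(a) for a in sys.argv[1:4]]);print('units',(R.T@(t-p)/.025).round(2))
E
python3 to.py .60 .52 .5
```

```text
t 8.95 p [0.2948 0.7278 0.5029] lean 34.9 az 68.0 q [ 62.5  15.7  41.7   3.1  87.8 -94.8] f [-0.1 -0.6 -1. ]
[[-0.304, -0.928, 0.215], [-0.762, 0.372, 0.53], [-0.572, -0.002, -0.82]]
units [  2.69 -14.43  -1.69]
```

Call:
drive_tool(targets=[[0,0.18,-0.96,-0.11,0],[0,0.18,-0.96,-0.11,0],[0,0.18,-0.96,-0.11,0],[0,0.18,-0.96,-0.11,0],[0,0.18,-0.96,-0.11,0],[0,0.18,-0.96,-0.11,0],[0,0.18,-0.96,-0.11,0],[0,0.18,-0.96,-0.11,0],[0,0.18,-0.96,-0.11,0],[0,0.18,-0.96,-0.11,0],[0,0.18,-0.96,-0.11,0],[0,0.18,-0.96,-0.11,0],[0,0.18,-0.96,-0.11,0],[0,0.18,-0.96,-0.11,0],[0,0.18,-0.96,-0.11,0]])

```text
time_s: 10.45
position: [0.5997, 0.5188, 0.4981]
tool_rot: [[-0.308, -0.927, 0.215], [-0.76, 0.375, 0.53], [-0.572, 0.0, -0.82]]
ft_force: [0.1, 0.1, -0.2]
finger_gap: -0.0001
```

```bash
python3 to.py .75 .64 .6
```

```text
t 10.45 p [0.5997 0.5188 0.4981] lean 34.9 az 68.0 q [  28.1   20.6   35.9   21.6   95.  -122.5] f [ 0.1  0.1 -0.2]
[[-0.308, -0.927, 0.215], [-0.76, 0.375, 0.53], [-0.572, 0.0, -0.82]]
units [-7.87 -3.75  0.52]
```

Call:
drive_tool(targets=[[0,-0.87,-0.6,0.1,0],[0,-0.87,-0.6,0.1,0],[0,-0.87,-0.6,0.1,0],[0,-0.87,-0.6,0.1,0],[0,-0.87,-0.6,0.1,0],[0,-0.87,-0.6,0.1,0],[0,-0.87,-0.6,0.1,0],[0,-0.87,-0.6,0.1,0],[0,-0.87,-0.6,0.1,0],[0,-0.87,-0.6,0.1,0]])

```text
time_s: 11.45
position: [0.7083, 0.5724, 0.5098]
tool_rot: [[-0.276, -0.911, 0.307], [-0.691, 0.41, 0.595], [-0.668, -0.048, -0.743]]
ft_force: [0.9, 1.4, -0.7]
finger_gap: -0.0002
```

```bash
python3 to.py .75 .64 .6
```

```text
t 11.45 p [0.7083 0.5724 0.5098] lean 42.1 az 62.7 q [  27.4   35.6   15.8   22.8   92.1 -121. ] f [ 0.9  1.4 -0.7]
[[-0.276, -0.911, 0.307], [-0.691, 0.41, 0.595], [-0.668, -0.048, -0.743]]
units [-4.74 -0.58 -0.56]
```

Call:
drive_tool(targets=[[0,-0.7,-0.8,0.1,0],[0,-0.7,-0.8,0.1,0],[0,-0.7,-0.8,0.1,0],[0,-0.7,-0.8,0.1,0],[0,-0.7,-0.8,0.1,0],[0,-0.7,-0.8,0.1,0]])

```text
time_s: 12.05
position: [0.7708, 0.5552, 0.5055]
tool_rot: [[-0.246, -0.894, 0.374], [-0.637, 0.44, 0.633], [-0.731, -0.083, -0.678]]
ft_force: [-0.0, 0.1, 0.1]
finger_gap: 0.0001
```

```bash
python3 to.py .5 .4 .35
```

```text
t 12.05 p [0.7708 0.5552 0.5055] lean 47.3 az 59.4 q [  23.9   37.6   15.7   25.3   85.7 -124.3] f [-0.   0.1  0.1]
[[-0.246, -0.894, 0.374], [-0.637, 0.44, 0.633], [-0.731, -0.083, -0.678]]
units [11.17  7.46 -3.76]
```

```bash
python3 to.py .435 .444 .3|tail -1
python3 - <<'E'
import numpy as np
R=np.array([[-0.246, -0.894, 0.374], [-0.637, 0.44, 0.633], [-0.731, -0.083, -0.678]])
c=np.array([.615,.788,0]);y=np.array([-.788,.615,0])
for n,v in(('cx',c),('cy',y),('z',np.array([0,0,1]))): print(n,(R.T@v).round(3), 'per 25mm unit')
E
```

```text
units [12.15 10.73 -2.27]
cx [-0.653 -0.203  0.729] per 25mm unit
cy [-0.198  0.975  0.095] per 25mm unit
z [-0.731 -0.083 -0.678] per 25mm unit
```

Call:
drive_tool(targets=[[0,0.87,0.77,-0.16,0],[0,0.87,0.77,-0.16,0],[0,0.87,0.77,-0.16,0],[0,0.87,0.77,-0.16,0],[0,0.87,0.77,-0.16,0],[0,0.87,0.77,-0.16,0],[0,0.87,0.77,-0.16,0],[0,0.87,0.77,-0.16,0],[0,0.87,0.77,-0.16,0],[0,0.87,0.77,-0.16,0],[0,0.87,0.77,-0.16,0],[0,0.87,0.77,-0.16,0],[0,0.87,0.77,-0.16,0],[0,0.87,0.77,-0.16,0]])

```text
time_s: 13.45
position: [0.4321, 0.444, 0.2994]
tool_rot: [[-0.246, -0.894, 0.375], [-0.637, 0.44, 0.633], [-0.731, -0.083, -0.678]]
ft_force: [0.0, 0.1, 1.1]
finger_gap: -0.0
```

```bash
python3 to.py .435 .444 .2
python3 - <<'E'
from h import *
snap('side','i2.png')
s,T=snap('wrist','w2.png')
E
```

```text
t 13.45 p [0.4321 0.444  0.2994] lean 47.3 az 59.4 q [  29.2  -15.3  101.3   27.2   54.  -134.8] f [0.  0.1 1.1]
[[-0.246, -0.894, 0.375], [-0.637, 0.44, 0.633], [-0.731, -0.083, -0.678]]
units [2.88 0.23 2.74]
```

View pics/i2.png

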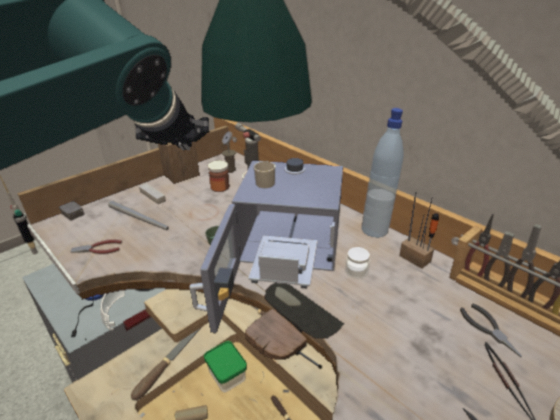

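View pics/w2.png

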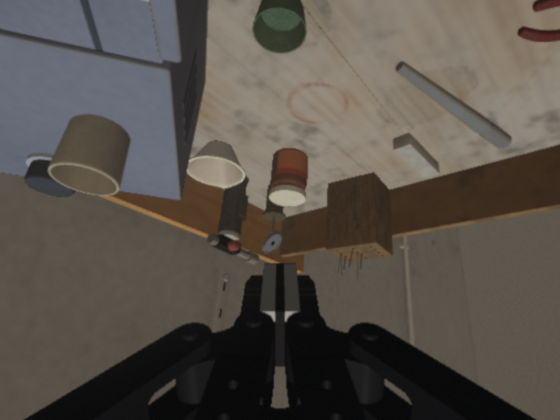

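Run:
```python
from h import *
S,TS=snap('scene','s2.png');I,TI=snap('side')
st=manip.read_state();p=np.array(st['position']);R=np.array(st['tool_rot'])
W=p-.327*R[:,2];print('W',W,proj(S,TS,[W]),proj(I,TI,[W]))
for d in(.163,.2,.25):print(d,proj(S,TS,[p-d*R[:,2]]),proj(I,TI,[p-d*R[:,2]]))
q=np.radians(st['qpos']);t1=q[1];t2=q[1]+q[2]
for n,(r,z) in dict(elbow=(.448*np.sin(t1),.154+.448*np.cos(t1)),wr_noE=(.448*np.sin(t1)+.5*np.sin(t2),.154+.448*np.cos(t1)+.5*np.cos(t2)),el_E=(.448*np.sin(t1)+.1*np.cos(t2),.154+.448*np.cos(t1)-.1*np.sin(t2)),wr=(.448*np.sin(t1)+.5*np.sin(t2)+.1*np.cos(t2),.154+.448*np.cos(t1)+.5*np.cos(t2)-.1*np.sin(t2))).items():
  for lat in(0,.057,-.057):
    X=[r*np.cos(q[0])-lat*np.sin(q[0]),r*np.sin(q[0])+lat*np.cos(q[0]),z];print(n,lat,np.round(X,3),proj(S,TS,[X]).round(),proj(I,TI,[X]).round())
```

```text
W [0.3103799  0.23747394 0.52158935] [[205.24507763 133.97882303]] [[102.49224023  45.58129526]]
0.163 [[194.91273695 157.52276651]] [[155.26696018 108.01365688]]
0.2 [[196.63246764 153.6012771 ]] [[146.02032924  97.06643993]]
0.25 [[199.42207743 147.24252858]] [[131.43254311  79.80318117]]
elbow 0 [-0.102 -0.057  0.586] [[ 693. -774.]] [[-23298.   1326.]]
elbow 0.057 [-0.13  -0.007  0.586] [[ 795. -554.]] [[-8296.   276.]]
elbow -0.057 [-0.074 -0.107  0.586] [[ 470. -836.]] [[-409922.   40136.]]
wr_noE 0 [0.333 0.186 0.621] [[267.  21.]] [[109. -68.]]
wr_noE 0.057 [0.305 0.236 0.621] [[185.  15.]] [[ 68. -68.]]
wr_noE -0.057 [0.361 0.137 0.621] [[354.  28.]] [[155. -69.]]
el_E 0 [-0.096 -0.054  0.487] [[  50091. -150021.]] [[-2623.   913.]]
el_E 0.057 [-0.124 -0.004  0.487] [[ 18217. -33817.]] [[-2034.   631.]]
el_E -0.057 [-0.068 -0.104  0.487] [[  415648. -2846075.]] [[-3919.  1546.]]
wr 0 [0.339 0.19  0.521] [[269. 141.]] [[140.  52.]]
wr 0.057 [0.311 0.239 0.521] [[205. 133.]] [[103.  45.]]
wr -0.057 [0.367 0.14  0.521] [[337. 149.]] [[181.  59.]]
```

View pics/s2.png

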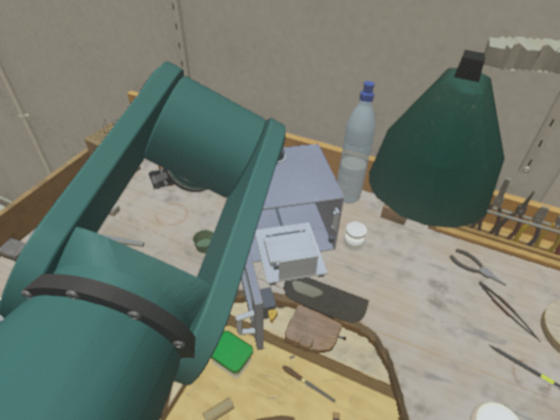

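Call:
drive_tool(targets=[[0,0.7,0,0.7,1],[0,0.7,0,0.7,1],[0,0.7,0,0.7,0],[0,0.7,0,0.7,0],[0,0,0,0,0]])

```text
time_s: 14.15
position: [0.4334, 0.4481, 0.1966]
tool_rot: [[-0.431, -0.823, 0.37], [-0.535, 0.563, 0.63], [-0.727, 0.074, -0.683]]
ft_force: [-0.6, -0.0, 0.3]
finger_gap: -0.0
```

Run:
```python
from fit import *
st=manip.read_state();R=np.array(st['tool_rot']);p=np.array(st['position']);P=np.load('p.npy')
print(p.round(4),np.round(st['qpos'],1),R.round(3).tolist())
c=np.array([np.cos(P[2]),np.sin(P[2]),0]);y=np.array([-c[1],c[0],0]);o=np.r_[P[:2],0]
print('cab',(p-o)@c,(p-o)@y)
for v in(c,y,np.array([0,0,1])): print((R.T@v).round(3))
cur=p
for t in([-.02,.13,.192],[-.025,.045,.188],[-.035,.0,.14]):
    w=cab(P,t)[0];print(t,w.round(3),(R.T@(w-cur)/.025).round(2));cur=w
```

```text
[0.4334 0.4481 0.1966] [  29.7  -11.1  109.7   32.2   43.2 -130.3] [[-0.431, -0.823, 0.37], [-0.535, 0.563, 0.63], [-0.727, 0.074, -0.683]]
cab -0.01753989810941986 0.18328039900716894
[-0.687 -0.062  0.724]
[0.011 0.995 0.096]
[-0.727  0.074 -0.683]
[-0.02, 0.13, 0.192] [0.474 0.413 0.192] [ 0.18 -2.13 -0.15]
[-0.025, 0.045, 0.188] [0.538 0.357 0.188] [ 0.22 -3.38 -0.36]
[-0.035, 0.0, 0.14] [0.567 0.322 0.14 ] [ 1.65 -1.91  0.85]
```

Call:
drive_tool(targets=[[0,0.1,-0.7,0,0.5],[0,0.1,-0.7,-0.1,0.5],[0,0,-0.7,-0.1,0],[0,0.05,-0.8,-0.1,0],[0,0.05,-0.8,-0.1,0]])

```text
time_s: 14.65
position: [0.5023, 0.3829, 0.1941]
tool_rot: [[-0.507, -0.775, 0.378], [-0.469, 0.616, 0.633], [-0.723, 0.144, -0.675]]
ft_force: [0.4, 0.0, -0.0]
finger_gap: -0.0002
```

```bash
cat > cs.py <<'E'
from fit import *
import sys
st=manip.read_state();R=np.array(st['tool_rot']);p=np.array(st['position']);P=np.load('p.npy')
print('t',round(st['time_s'],2),p.round(4),np.round(st['qpos'],1),R.round(3).tolist(),'f',np.round(st['ft_force'],1))
c=np.array([np.cos(P[2]),np.sin(P[2]),0]);y=np.array([-c[1],c[0],0]);o=np.r_[P[:2],0]
print('cab',((p-o)@c).round(4),((p-o)@y).round(4),p[2].round(4))
print('ux',(R.T@c).round(3),'uy',(R.T@y).round(3),'uz',R[2].round(3))
a=[float(v) for v in sys.argv[1:]]
cur=p
for i in range(0,len(a),3):
    w=cab(P,a[i:i+3])[0];print(a[i:i+3],(R.T@(w-cur)/.025).round(2));cur=w
E
python3 cs.py -.025 .045 .188 -.035 0 .14; python3 -c "
from h import *
snap('side','i3.png');snap('scene','s3.png')"
```

```text
t 14.65 [0.5023 0.3829 0.1941] [  17.2   -7.7  107.5   40.7   49.1 -139.4] [[-0.507, -0.775, 0.378], [-0.469, 0.616, 0.633], [-0.723, 0.144, -0.675]] f [ 0.4  0.  -0. ]
cab -0.0265 0.0888 0.1941
ux [-0.682  0.009  0.732] uy [0.111 0.989 0.092] uz [-0.723  0.144 -0.675]
[-0.025, 0.045, 0.188] [-0.06 -1.77  0.05]
[-0.035, 0.0, 0.14] [ 1.46 -2.06  0.84]
```

View pics/i3.png

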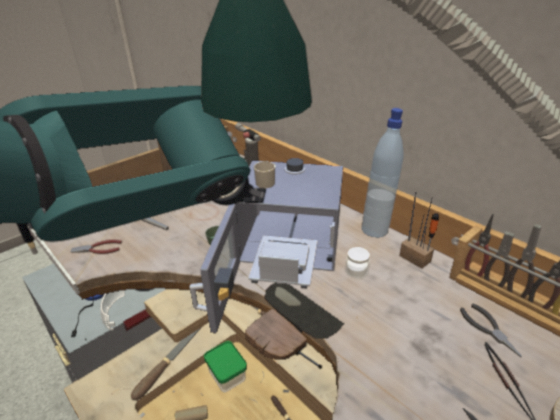

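View pics/s3.png

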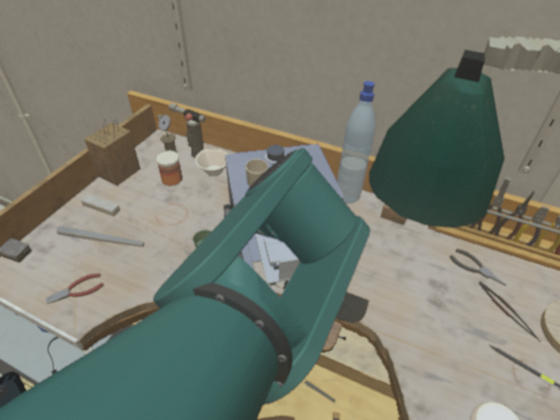

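Call:
drive_tool(targets=[[0,0,-0.6,0,0.7],[0,0,-0.6,0,0.7],[0,-0.1,-0.6,0.1,0.7]])

```text
time_s: 15.05
position: [0.5364, 0.3569, 0.184]
tool_rot: [[-0.667, -0.644, 0.376], [-0.322, 0.704, 0.633], [-0.672, 0.301, -0.677]]
ft_force: [0.9, -0.4, -0.6]
finger_gap: -0.0001
```

```bash
python3 cs.py -.04 0 .14 -.125 -.005 .135; python3 -c "
from h import *
snap('side','i4.png');snap('scene','s4.png')"
```

```text
t 15.05 [0.5364 0.3569 0.184 ] [  12.7   -4.2  105.5   43.5   51.1 -132.3] [[-0.667, -0.644, 0.376], [-0.322, 0.704, 0.633], [-0.672, 0.301, -0.677]] f [ 0.9 -0.4 -0.6]
cab -0.0261 0.0459 0.184
ux [-0.664  0.159  0.73 ] uy [0.327 0.94  0.093] uz [-0.672  0.301 -0.677]
[-0.04, 0.0, 0.14] [ 0.95 -2.35  0.61]
[-0.125, -0.005, 0.135] [ 2.33 -0.79 -2.37]
```

View pics/i4.png

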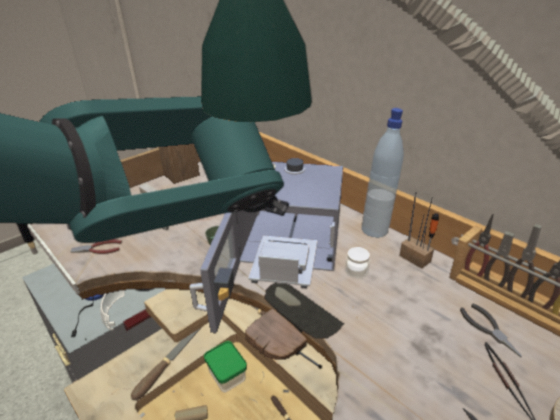

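Call:
drive_tool(targets=[[0,0.1,-0.9,0,0],[0,0.3,-0.8,0.2,0],[0,0.5,-0.7,0.4,0],[0,0.6,-0.2,-0.4,0]])

```text
time_s: 15.55
position: [0.554, 0.302, 0.1323]
tool_rot: [[-0.667, -0.645, 0.372], [-0.327, 0.702, 0.632], [-0.669, 0.3, -0.679]]
ft_force: [-1.8, -0.7, -0.5]
finger_gap: -0.0001
```

```bash
python3 cs.py -.125 -.01 .13 -.125 -.01 .06; python3 -c "
from h import *
snap('side','i5.png');snap('scene','s5.png');snap('wrist','w5.png')"
```

```text
t 15.55 [0.554  0.302  0.1323] [   5.2   -0.6  108.4   49.1   52.  -144.6] [[-0.667, -0.645, 0.372], [-0.327, 0.702, 0.632], [-0.669, 0.3, -0.679]] f [-1.8 -0.7 -0.5]
cab -0.0585 -0.0017 0.1323
ux [-0.668  0.157  0.727] uy [0.325 0.941 0.096] uz [-0.669  0.3   -0.679]
[-0.125, -0.01, 0.13] [ 1.73 -0.75 -1.9 ]
[-0.125, -0.01, 0.06] [ 1.87 -0.84  1.9 ]
```

View pics/i5.png

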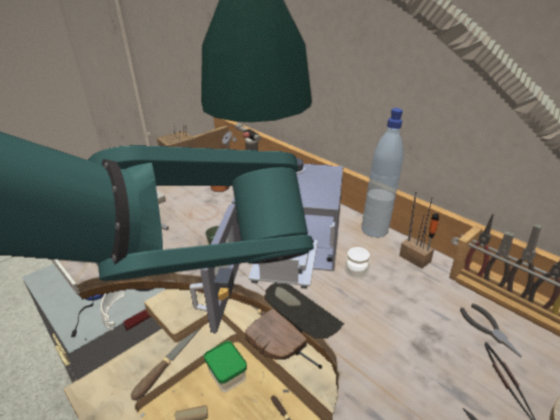

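View pics/w5.png

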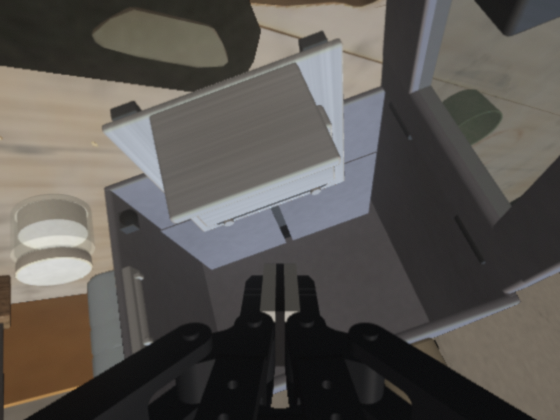

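Run:
```python
from fit import *
P=np.load('p.npy');s,T=snap('wrist')
M=model(P);print(proj(s,T,M).round(0).tolist())
o=np.array([[338,158],[175,218],[150,115],[295,65]])
f=least_squares(lambda d:(proj(s,T,model(P+np.r_[d[:3],0,0])[5:9])-o).ravel(),[0,0,0]);print(f.x,f.fun.round(1))
```

```text
[[519.0, 300.0], [126.0, 439.0], [438.0, 334.0], [227.0, 408.0], [97.0, 177.0], [338.0, 157.0], [164.0, 219.0], [143.0, 113.0], [292.0, 58.0], [4527.0, -1586.0], [468.0, -647.0]]
[ 0.00138568  0.00387671 -0.00675324] [ 3.7  2.1 -3.6  3.  -0.2  0.9  1.8 -1.9]
```

Call:
drive_tool(targets=[[0,0,0,0,1],[0,0,0,0,1],[0,0,0,0,1]])

```text
time_s: 16.05
position: [0.5544, 0.303, 0.1355]
tool_rot: [[-0.834, -0.406, 0.375], [-0.09, 0.769, 0.633], [-0.545, 0.494, -0.677]]
ft_force: [-1.0, -0.4, 0.0]
finger_gap: 0.0002
```

```bash
python3 cs.py -.125 -.01 .13 -.125 -.01 .06
```

```text
t 16.05 [0.5544 0.303  0.1355] [   5.3   -0.9  108.3   49.1   52.  -126.2] [[-0.834, -0.406, 0.375], [-0.09, 0.769, 0.633], [-0.545, 0.494, -0.677]] f [-1.  -0.4  0. ]
cab -0.0575 -0.0014 0.1355
ux [-0.583  0.356  0.73 ] uy [0.602 0.793 0.094] uz [-0.545  0.494 -0.677]
[-0.125, -0.01, 0.13] [ 1.49 -1.34 -1.85]
[-0.125, -0.01, 0.06] [ 1.53 -1.38  1.9 ]
```

Call:
drive_tool(targets=[[0,0.5,-0.45,-0.62,0],[0,0.5,-0.45,-0.62,0],[0,0.5,-0.45,-0.62,0],[0,0.5,-0.46,0.63,0],[0,0.5,-0.46,0.63,0],[0,0.5,-0.46,0.63,0]])

```text
time_s: 16.65
position: [0.5206, 0.2434, 0.06]
tool_rot: [[-0.831, -0.41, 0.376], [-0.093, 0.769, 0.633], [-0.549, 0.491, -0.677]]
ft_force: [0.2, 0.2, -1.3]
finger_gap: -0.0006
```

```bash
python3 cs.py -.09 -.005 .058; python3 -c "
from h import *
snap('side','i6.png');snap('wrist','w6.png')"
```

```text
t 16.65 [0.5206 0.2434 0.06  ] [-2.700e+00  1.000e-01  1.176e+02  5.600e+01  5.160e+01 -1.426e+02] [[-0.831, -0.41, 0.376], [-0.093, 0.769, 0.633], [-0.549, 0.491, -0.677]] f [ 0.2  0.2 -1.3]
cab -0.1252 -0.0115 0.06
ux [-0.584  0.354  0.73 ] uy [0.598 0.796 0.092] uz [-0.549  0.491 -0.677]
[-0.09, -0.005, 0.058] [-0.62  0.66  1.11]
```

View pics/i6.png

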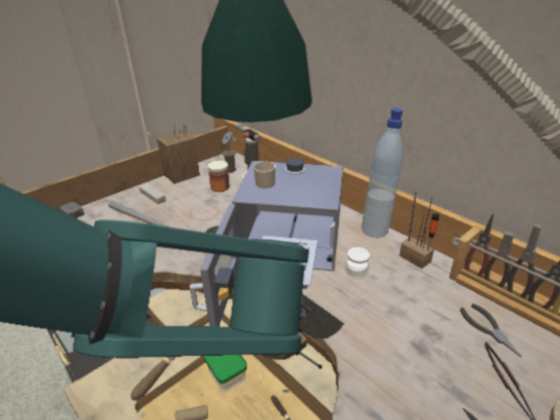

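View pics/w6.png

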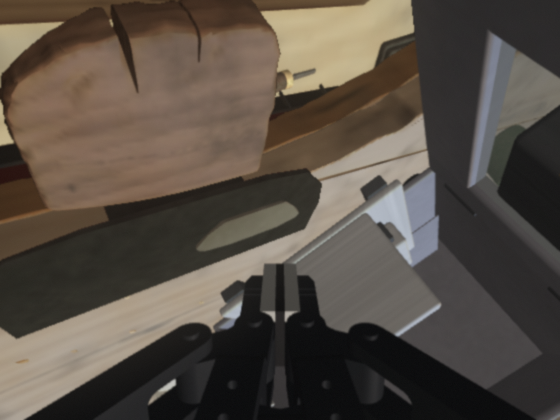

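Call:
drive_tool(targets=[[0,-0.12,0.07,0.15,0],[0,-0.12,0.07,0.15,0],[0,-0.12,0.07,0.15,0],[0,-0.12,0.07,0.15,0],[0,-0.12,0.07,0.15,0],[0,-0.12,0.07,0.15,0],[0,-0.06,0.04,0.07,0],[0,-0.06,0.04,0.07,0],[0,-0.06,0.04,0.07,0],[0,-0.06,0.04,0.07,0],[0,0,0,0,0]])

```text
time_s: 17.85
position: [0.5444, 0.275, 0.0586]
tool_rot: [[-0.834, -0.407, 0.373], [-0.092, 0.769, 0.633], [-0.544, 0.493, -0.679]]
ft_force: [-0.5, -0.5, -0.5]
finger_gap: -0.0004
```

```bash
python3 cs.py |cut -c1-300; python3 -c "
from h import *
snap('wrist','w7.png')"
```

```text
t 17.85 [0.5444 0.275  0.0586] [   1.8    3.8  114.    56.    48.5 -139.4] [[-0.834, -0.407, 0.373], [-0.092, 0.769, 0.633], [-0.544, 0.493, -0.679]] f [-0.5 -0.5 -0.5]
cab -0.0857 -0.0107 0.0586
ux [-0.586  0.356  0.728] uy [0.601 0.794 0.095] uz [-0.544  0.493 -0.679]
```

View pics/w7.png

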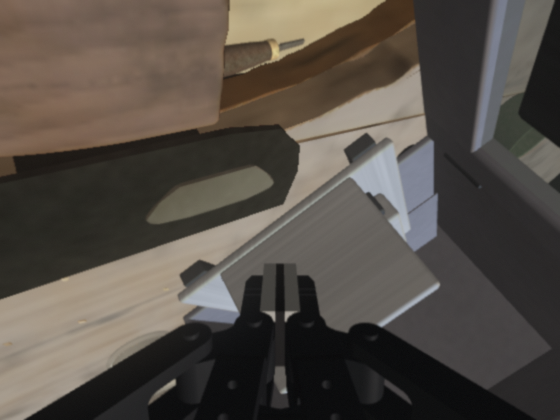

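Call:
drive_tool(targets=[[0,-0.09,0.06,0.12,0],[0,-0.09,0.06,0.12,0],[0,-0.09,0.06,0.12,0],[0,-0.09,0.06,0.12,0],[0,-0.09,0.06,0.12,0],[0,-0.09,0.06,0.12,0]])

```text
time_s: 18.5
position: [0.5591, 0.2945, 0.0582]
tool_rot: [[-0.834, -0.406, 0.374], [-0.092, 0.769, 0.632], [-0.545, 0.493, -0.679]]
ft_force: [-1.2, -2.2, 0.5]
finger_gap: 0.0003
```

Call:
drive_tool(targets=[[0,-0.09,0.06,0.12,0],[0,-0.09,0.06,0.12,0],[0,-0.09,0.06,0.12,0],[0,-0.09,0.06,0.12,0],[0,-0.09,0.06,0.12,0],[0,-0.09,0.06,0.12,0]])

```text
time_s: 19.1
position: [0.5731, 0.3138, 0.0577]
tool_rot: [[-0.834, -0.407, 0.374], [-0.092, 0.769, 0.632], [-0.544, 0.492, -0.679]]
ft_force: [-3.4, -8.6, 4.4]
finger_gap: 0.0003
```

```bash
python3 cs.py |cut -c1-300; python3 -c "
from h import *
snap('wrist','w8.png');snap('side','i8.png')"
```

```text
t 19.1 [0.5731 0.3138 0.0577] [   6.5    8.1  109.2   55.7   45.2 -135.7] [[-0.834, -0.407, 0.374], [-0.092, 0.769, 0.632], [-0.544, 0.492, -0.679]] f [-3.4 -8.6  4.4]
cab -0.0374 -0.0095 0.0577
ux [-0.586  0.356  0.728] uy [0.601 0.794 0.094] uz [-0.544  0.492 -0.679]
```

View pics/w8.png

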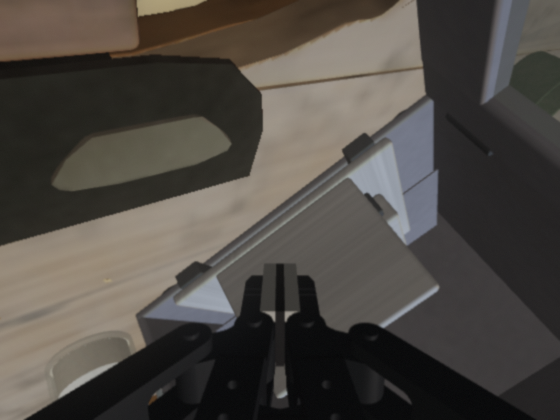

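View pics/i8.png

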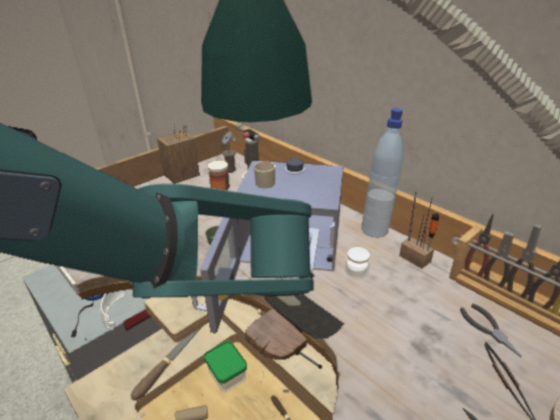

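Call:
drive_tool(targets=[[0,-0.07,0.04,0.09,0],[0,-0.07,0.04,0.09,0],[0,-0.07,0.04,0.09,0],[0,-0.07,0.04,0.09,0],[0,-0.07,0.04,0.09,0],[0,-0.07,0.04,0.09,0]])

```text
time_s: 19.8
position: [0.5838, 0.3287, 0.0571]
tool_rot: [[-0.834, -0.407, 0.372], [-0.093, 0.768, 0.633], [-0.544, 0.494, -0.679]]
ft_force: [-3.2, -1.6, 2.2]
finger_gap: 0.0
```

Call:
drive_tool(targets=[[0,-0.07,0.04,0.09,0],[0,-0.07,0.04,0.09,0],[0,-0.07,0.04,0.09,0],[0,-0.07,0.04,0.09,0]])

```text
time_s: 20.2
position: [0.5916, 0.3378, 0.0566]
tool_rot: [[-0.834, -0.407, 0.373], [-0.092, 0.769, 0.633], [-0.544, 0.493, -0.679]]
ft_force: [-3.2, -0.8, 1.5]
finger_gap: -0.0005
```

Call:
drive_tool(targets=[[0,-0.07,0.04,0.09,0],[0,-0.07,0.04,0.09,0],[0,-0.05,0.03,0.06,0],[0,-0.05,0.03,0.06,0]])

```text
time_s: 20.6
position: [0.5981, 0.3456, 0.0565]
tool_rot: [[-0.834, -0.407, 0.373], [-0.092, 0.769, 0.632], [-0.544, 0.493, -0.679]]
ft_force: [-3.7, -1.5, 1.1]
finger_gap: -0.0001
```

```bash
python3 cs.py |cut -c1-300; python3 -c "
from h import *
snap('wrist','w9.png');snap('scene','s9.png')"
```

```text
t 20.6 [0.5981 0.3456 0.0565] [   9.8   11.9  104.8   55.    43.1 -132.6] [[-0.834, -0.407, 0.373], [-0.092, 0.769, 0.632], [-0.544, 0.493, -0.679]] f [-3.7 -1.5  1.1]
cab 0.003 -0.0097 0.0565
ux [-0.586  0.356  0.728] uy [0.601 0.794 0.095] uz [-0.544  0.493 -0.679]
```

View pics/w9.png

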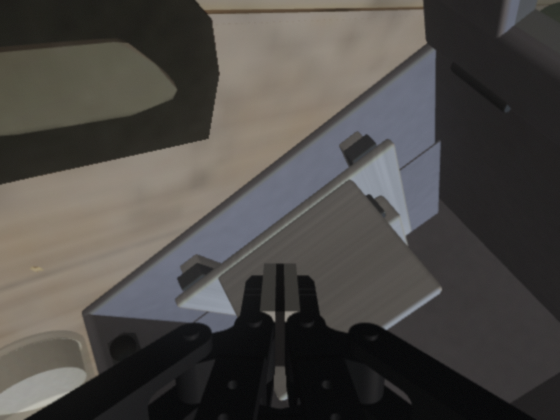

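View pics/s9.png

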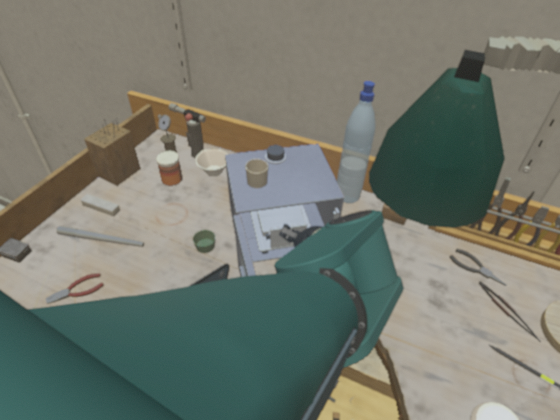

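Call:
drive_tool(targets=[[0,-0.05,0.03,0.06,0],[0,-0.05,0.03,0.06,0],[0,-0.05,0.03,0.06,0],[0,-0.05,0.03,0.06,0]])

```text
time_s: 21.1
position: [0.6034, 0.352, 0.0567]
tool_rot: [[-0.834, -0.406, 0.373], [-0.092, 0.769, 0.632], [-0.544, 0.493, -0.679]]
ft_force: [-2.2, -1.3, -0.4]
finger_gap: 0.0
```

Call:
drive_tool(targets=[[0,-0.05,0.03,0.06,0],[0,-0.05,0.03,0.06,0],[0,-0.05,0.03,0.06,0]])

```text
time_s: 21.4
position: [0.6073, 0.357, 0.0567]
tool_rot: [[-0.834, -0.406, 0.373], [-0.092, 0.769, 0.632], [-0.544, 0.493, -0.679]]
ft_force: [-2.6, -0.9, -0.4]
finger_gap: -0.0001
```

Call:
drive_tool(targets=[[0,-0.05,0.03,0.06,0],[0,-0.05,0.03,0.06,0]])

```text
time_s: 21.6
position: [0.6096, 0.3601, 0.0566]
tool_rot: [[-0.834, -0.407, 0.373], [-0.093, 0.769, 0.632], [-0.544, 0.493, -0.679]]
ft_force: [-5.9, -6.1, 0.5]
finger_gap: 0.0002
```

Call:
drive_tool(targets=[[0,-0.05,0.03,0.06,0],[0,-0.05,0.03,0.06,0]])

```text
time_s: 21.8
position: [0.6114, 0.3626, 0.0564]
tool_rot: [[-0.835, -0.407, 0.371], [-0.094, 0.769, 0.632], [-0.543, 0.492, -0.68]]
ft_force: [-12.8, -13.4, 5.9]
finger_gap: -0.0001
```

```bash
python3 cs.py |cut -c1-300; python3 -c "
from h import *
snap('side','i10.png')"
```

```text
t 21.8 [0.6114 0.3626 0.0564] [  11.5   14.   102.2   54.1   42.3 -130.6] [[-0.835, -0.407, 0.371], [-0.094, 0.769, 0.632], [-0.543, 0.492, -0.68]] f [-12.8 -13.4   5.9]
cab 0.0246 -0.0097 0.0564
ux [-0.588  0.356  0.727] uy [0.6   0.794 0.096] uz [-0.543  0.492 -0.68 ]
```

View pics/i10.png

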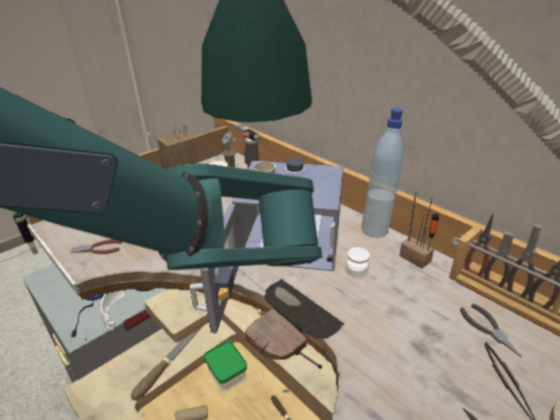

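Call:
drive_tool(targets=[[0,0,0,0,0],[0,0,0,0,0],[0,0,0,0,0],[0,0,0,0,0]])

```text
time_s: 22.25
position: [0.6114, 0.3625, 0.0565]
tool_rot: [[-0.835, -0.407, 0.372], [-0.094, 0.769, 0.632], [-0.543, 0.493, -0.68]]
ft_force: [-8.7, -11.1, 5.1]
finger_gap: 0.0003
```

```bash
python3 cs.py -.04 -.015 .058 -.10 -.015 .062  -.10 -.015 .13| cut -c1-300;python3 - <<'E'
from fit import *
P=np.load('p.npy');P[4]=.115;s,T=snap('wrist','w10.png');print(proj(s,T,model(P)[5:9]).round(0).tolist())
E
```

```text
t 22.25 [0.6114 0.3625 0.0565] [  11.5   13.9  102.3   54.1   42.3 -130.6] [[-0.835, -0.407, 0.372], [-0.094, 0.769, 0.632], [-0.543, 0.493, -0.68]] f [ -8.7 -11.1   5.1]
cab 0.0245 -0.0098 0.0565
ux [-0.587  0.356  0.727] uy [0.6   0.794 0.096] uz [-0.543  0.493 -0.68 ]
[-0.04, -0.015, 0.058] [ 1.36 -1.06 -1.94]
[-0.1, -0.015, 0.062] [ 1.32 -0.78 -1.85]
[-0.1, -0.015, 0.13] [-1.48  1.34 -1.85]
[[440.0, 292.0], [274.0, 407.0], [211.0, 280.0], [346.0, 179.0]]
```

View pics/w10.png

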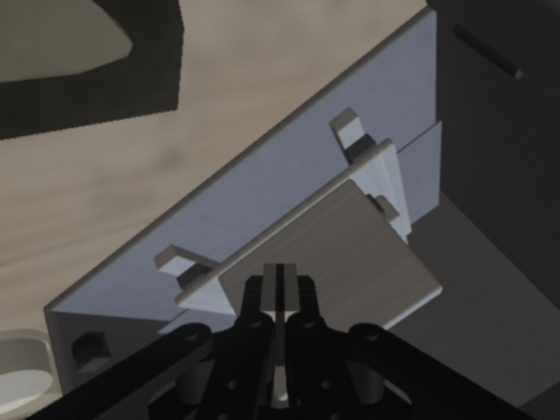

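Call:
drive_tool(targets=[[0,0.3,-0.2,-0.4,0],[0,0.58,-0.36,-0.73,0],[0,0.58,-0.36,-0.73,0],[0,0.58,-0.36,-0.73,0]])

```text
time_s: 22.7
position: [0.5594, 0.2927, 0.0588]
tool_rot: [[-0.832, -0.407, 0.376], [-0.091, 0.769, 0.632], [-0.547, 0.492, -0.677]]
ft_force: [0.6, -0.6, -0.8]
finger_gap: -0.0001
```

```bash
python3 cs.py -.065 0 .14 -.03 .045 .188 -.03 .13 .195 -.10 .2 .195 -.14 .2 .145
python3 - <<'E'
from fit import *
s,T=snap('wrist','w11.png')
E
```

```text
t 22.7 [0.5594 0.2927 0.0588] [   4.     5.9  111.7   56.1   46.8 -137.9] [[-0.832, -0.407, 0.376], [-0.091, 0.769, 0.632], [-0.547, 0.492, -0.677]] f [ 0.6 -0.6 -0.8]
cab -0.0625 -0.0118 0.0588
ux [-0.584  0.356  0.73 ] uy [0.6   0.794 0.093] uz [-0.547  0.492 -0.677]
[-0.065, 0.0, 0.14] [-1.44  1.94 -2.23]
[-0.03, 0.045, 0.188] [-0.79  2.87 -0.11]
[-0.03, 0.13, 0.195] [1.89 2.84 0.13]
[-0.1, 0.2, 0.195] [ 3.32  1.23 -1.78]
[-0.14, 0.2, 0.145] [ 2.03 -1.55  0.19]
```

View pics/w11.png

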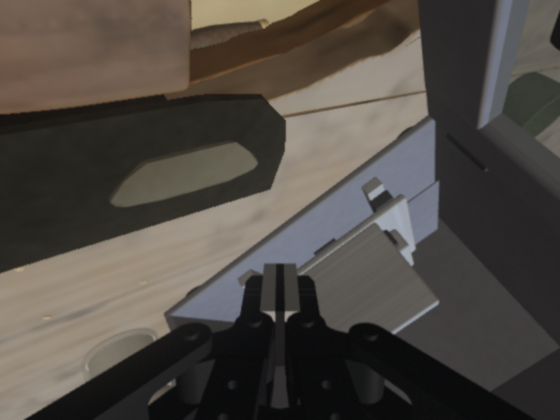

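Call:
drive_tool(targets=[[0,-0.48,0.6,-0.74,0],[0,-0.48,0.6,-0.74,0],[0,-0.48,0.6,-0.74,0],[0,-0.3,0.96,-0.1,0],[0,-0.3,0.96,-0.1,0],[0,-0.25,0.96,0,0]])

```text
time_s: 23.35
position: [0.5374, 0.3509, 0.1904]
tool_rot: [[-0.832, -0.407, 0.377], [-0.089, 0.769, 0.633], [-0.548, 0.493, -0.676]]
ft_force: [-0.8, 0.1, 0.1]
finger_gap: 0.0
```

```bash
python3 cs.py -.03 .13 .195 -.10 .2 .195 -.14 .2 .145
```

```text
t 23.35 [0.5374 0.3509 0.1904] [  11.9   -4.7  105.2   43.4   52.1 -114.4] [[-0.832, -0.407, 0.377], [-0.089, 0.769, 0.633], [-0.548, 0.493, -0.676]] f [-0.8  0.1  0.1]
cab -0.0301 0.0414 0.1904
ux [-0.582  0.356  0.731] uy [0.601 0.794 0.092] uz [-0.548  0.493 -0.676]
[-0.03, 0.13, 0.195] [2.03 2.9  0.21]
[-0.1, 0.2, 0.195] [ 3.31  1.23 -1.79]
[-0.14, 0.2, 0.145] [ 2.03 -1.56  0.18]
```

Call:
drive_tool(targets=[[0,0.66,0.96,0.05,0],[0,0.66,0.96,0.05,0],[0,0.66,0.96,0.05,0],[0,0.83,0.31,-0.45,0],[0,0.83,0.31,-0.45,0],[0,0.83,0.31,-0.45,0],[0,0.83,0.31,-0.45,0]])

```text
time_s: 24.05
position: [0.3681, 0.3916, 0.1956]
tool_rot: [[-0.833, -0.407, 0.375], [-0.09, 0.768, 0.634], [-0.546, 0.494, -0.677]]
ft_force: [0.0, 1.0, 0.3]
finger_gap: -0.0001
```

```bash
python3 cs.py -.14 .19 .145 -.14 .13 .145
python3 - <<'E'
from fit import *
snap('wrist','w12.png');snap('side','i12.png');snap('scene','s12.png')
E
```

```text
t 24.05 [0.3681 0.3916 0.1956] [ 26.4 -24.3 119.6  33.   47.3 -95.3] [[-0.833, -0.407, 0.375], [-0.09, 0.768, 0.634], [-0.546, 0.494, -0.677]] f [0.  1.  0.3]
cab -0.1022 0.1999 0.1956
ux [-0.584  0.355  0.73 ] uy [0.601 0.794 0.095] uz [-0.546  0.494 -0.677]
[-0.14, 0.19, 0.145] [ 1.75 -1.85  0.23]
[-0.14, 0.13, 0.145] [-1.44 -1.9  -0.23]
```

View pics/w12.png

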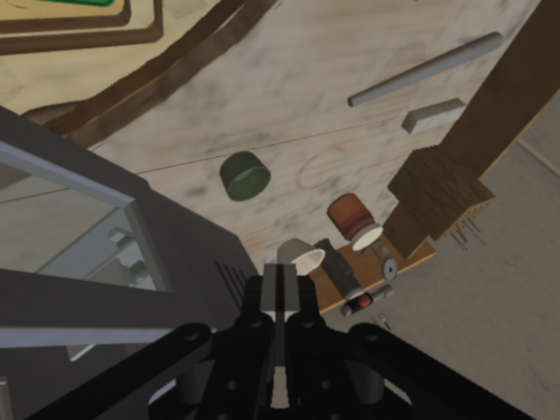

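View pics/i12.png

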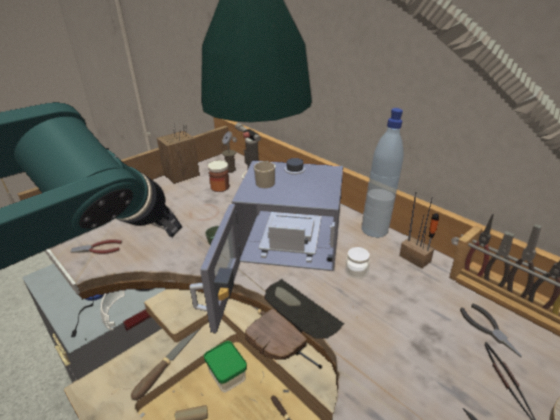

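Call:
drive_tool(targets=[[0,0.85,-0.9,0.1,0],[0,0.85,-0.9,0.1,0]])

```text
time_s: 24.4
position: [0.355, 0.3563, 0.1475]
tool_rot: [[-0.831, -0.409, 0.376], [-0.091, 0.768, 0.634], [-0.548, 0.493, -0.676]]
ft_force: [-0.1, -0.7, -0.4]
finger_gap: -0.0003
```

```bash
cat > arc.py <<'E'
from fit import *
import sys
st=manip.read_state();R=np.array(st['tool_rot']);p=np.array(st['position']);P=np.load('p.npy')
r=float(sys.argv[1]);d=float(sys.argv[2]);z=float(sys.argv[3])
q=P.copy()
# current door-frame estimate
h=cab(P,[0,.102,0])[0];c=np.array([np.cos(P[2]),np.sin(P[2])]);v=(p-h)[:2];vx=v@c;vy=v@np.array([-c[1],c[0]])
rr=np.hypot(vx,vy);print('cur r',rr.round(4),'angle if d:',(np.arctan2(-vx,-vy)-np.arcsin((.014+d)/rr)).round(3),'t',st['time_s'],'z',p[2].round(4),'f',np.round(st['ft_force'],1))
cur=p
for a in map(float,sys.argv[4:]):
    q[3]=a;w=door(q,[-.014-d,-r,z])[0];print(a,(R.T@(w-cur)/.025).round(2));cur=w
E
python3 arc.py .14 .012 .145 1.6 1.5 1.4 1.3 1.2 1.1 1.0 .9 .8 .7 .6 .5 .4 .3 .2; python3 -c "
from h import *
snap('wrist','w13.png')"
```

```text
cur r 0.163 angle if d: 1.97 t 24.4 z 0.1475 f [-0.1 -0.7 -0.4]
1.6 [-1.28 -1.86 -0.17]
1.5 [-0.28 -0.48 -0.12]
1.4 [-0.32 -0.46 -0.08]
1.3 [-0.35 -0.44 -0.04]
1.2 [-0.38 -0.42  0.  ]
1.1 [-0.41 -0.39  0.05]
1.0 [-0.43 -0.36  0.09]
0.9 [-0.45 -0.32  0.13]
0.8 [-0.46 -0.29  0.17]
0.7 [-0.47 -0.24  0.21]
0.6 [-0.48 -0.2   0.24]
0.5 [-0.48 -0.15  0.27]
0.4 [-0.47 -0.11  0.3 ]
0.3 [-0.46 -0.06  0.33]
0.2 [-0.44 -0.01  0.36]
```

View pics/w13.png

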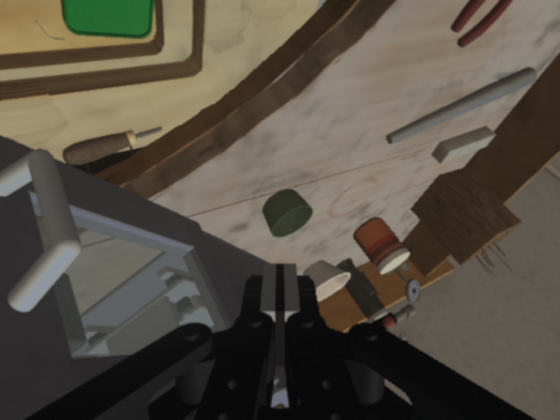

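Call:
drive_tool(targets=[[0,-0.43,-0.62,-0.06,0],[0,-0.43,-0.62,-0.06,0],[0,-0.42,-0.62,-0.05,0],[0,-0.28,-0.48,-0.12,0],[0,-0.32,-0.46,-0.08,0]])

```text
time_s: 24.95
position: [0.4201, 0.3001, 0.1446]
tool_rot: [[-0.833, -0.406, 0.376], [-0.089, 0.769, 0.633], [-0.546, 0.493, -0.677]]
ft_force: [-0.5, 0.8, 1.3]
finger_gap: -0.0002
```

```bash
python3 arc.py .14 .012 .145 1.4; python3 -c "
from h import *
snap('wrist','w14.png');snap('side','i14.png')"
```

```text
cur r 0.1424 angle if d: 1.392 t 24.95 z 0.1446 f [-0.5  0.8  1.3]
1.4 [ 0.02  0.04 -0.01]
```

View pics/w14.png

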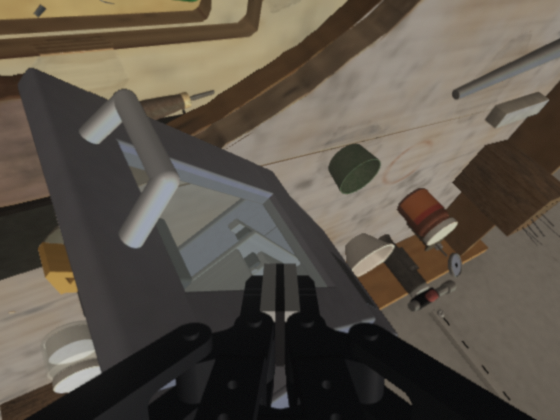

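View pics/i14.png

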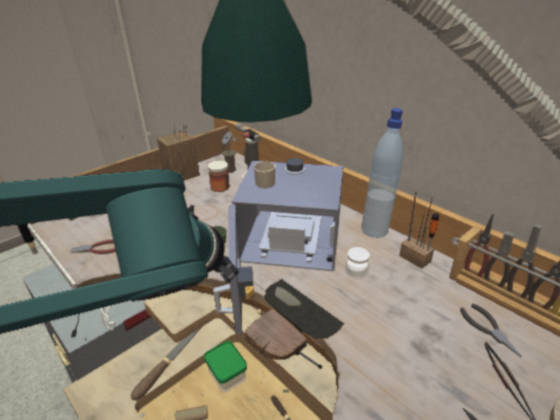

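Call:
drive_tool(targets=[[0,-0.35,-0.44,-0.04,0],[0,-0.38,-0.42,0,0],[0,-0.41,-0.39,0.05,0],[0,-0.43,-0.36,0.09,0],[0,-0.45,-0.32,0.13,0],[0,-0.46,-0.29,0.17,0]])

```text
time_s: 25.65
position: [0.4963, 0.2699, 0.1423]
tool_rot: [[-0.834, -0.406, 0.373], [-0.092, 0.769, 0.633], [-0.544, 0.494, -0.679]]
ft_force: [-0.8, 0.9, 1.3]
finger_gap: 0.0003
```

```bash
python3 arc.py .14 .010 .142 .7 .6 .5 .4 .3 .25 .2; python3 -c "
from h import *
snap('wrist','w15.png');snap('side','i15.png')"
```

```text
cur r 0.1425 angle if d: 0.822 t 25.65 z 0.1423 f [-0.8  0.9  1.3]
0.7 [-0.57 -0.28  0.27]
0.6 [-0.48 -0.19  0.24]
0.5 [-0.48 -0.14  0.28]
0.4 [-0.47 -0.1   0.31]
0.3 [-0.46 -0.05  0.33]
0.25 [-0.22 -0.01  0.18]
0.2 [-0.22  0.01  0.18]
```

View pics/w15.png

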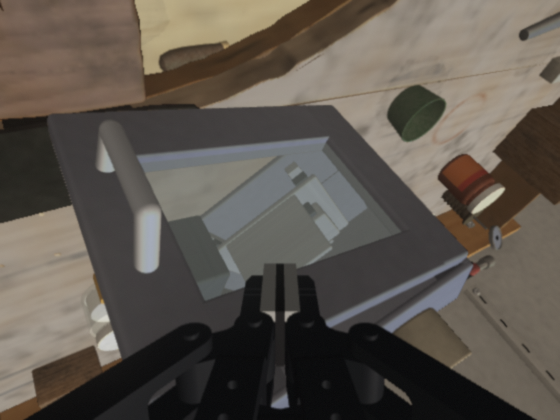

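View pics/i15.png

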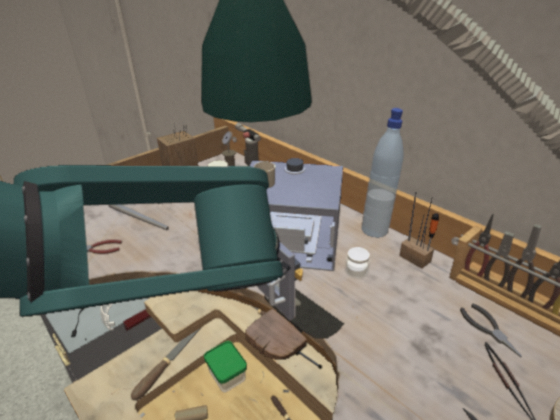

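Call:
drive_tool(targets=[[0,-0.57,-0.28,0.27,0],[0,-0.48,-0.19,0.24,0],[0,-0.48,-0.14,0.28,0],[0,-0.47,-0.1,0.31,0]])

```text
time_s: 26.15
position: [0.5544, 0.2786, 0.1416]
tool_rot: [[-0.835, -0.407, 0.372], [-0.093, 0.769, 0.633], [-0.543, 0.494, -0.679]]
ft_force: [-2.3, 0.3, 0.3]
finger_gap: 0.0004
```

```bash
python3 cs.py|cut -c1-150; python3 arc.py .142 .010 .14 .3 .25 .2 .15 .12 .09 .06 .03 0; python3 -c "
from h import *
snap('wrist','w16.png');snap('side','i16.png')"
```

```text
t 26.15 [0.5544 0.2786 0.1416] [   2.2   -1.8  108.4   49.    55.1 -127.8] [[-0.835, -0.407, 0.372], [-0.093, 0.769, 0.633], [-0.543, 0.494, -0.679]] 
cab -0.0767 -0.0164 0.1416
ux [-0.587  0.356  0.728] uy [0.601 0.793 0.096] uz [-0.543  0.494 -0.679]
cur r 0.1411 angle if d: 0.404 t 26.15 z 0.1416 f [-2.3  0.3  0.3]
0.3 [-0.48 -0.19  0.35]
0.25 [-0.23 -0.01  0.18]
0.2 [-0.22  0.01  0.18]
0.15 [-0.22  0.02  0.19]
0.12 [-0.13  0.02  0.12]
0.09 [-0.13  0.02  0.12]
0.06 [-0.12  0.03  0.12]
0.03 [-0.12  0.03  0.12]
0.0 [-0.12  0.04  0.12]
```

View pics/w16.png

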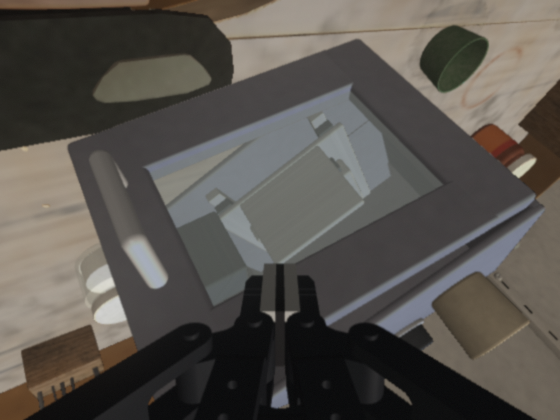

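View pics/i16.png

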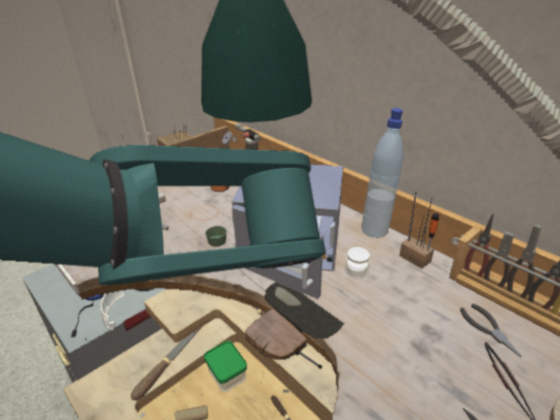

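Call:
drive_tool(targets=[[0,-0.24,-0.1,0.17,0],[0,-0.24,-0.09,0.17,0],[0,-0.22,0,0.18,0],[0,-0.22,0.01,0.18,0],[0,-0.22,0.02,0.19,0]])

```text
time_s: 26.75
position: [0.5887, 0.2921, 0.1404]
tool_rot: [[-0.834, -0.407, 0.373], [-0.092, 0.769, 0.632], [-0.544, 0.493, -0.679]]
ft_force: [-1.4, 0.1, 0.5]
finger_gap: -0.0002
```

Call:
drive_tool(targets=[[0,-0.13,0.02,0.12,0],[0,-0.13,0.02,0.12,0]])

```text
time_s: 26.95
position: [0.596, 0.2973, 0.1405]
tool_rot: [[-0.834, -0.407, 0.373], [-0.092, 0.769, 0.633], [-0.544, 0.493, -0.679]]
ft_force: [-1.1, -0.1, 0.1]
finger_gap: -0.0001
```

Call:
drive_tool(targets=[[0,-0.12,0.03,0.12,0]])

```text
time_s: 27.05
position: [0.5992, 0.3, 0.1405]
tool_rot: [[-0.834, -0.407, 0.373], [-0.092, 0.769, 0.633], [-0.544, 0.493, -0.679]]
ft_force: [-2.0, -1.9, 0.3]
finger_gap: -0.0001
```

Call:
drive_tool(targets=[[0,-0.12,0.03,0.12,0]])

```text
time_s: 27.15
position: [0.6018, 0.3025, 0.1403]
tool_rot: [[-0.834, -0.407, 0.372], [-0.093, 0.769, 0.633], [-0.543, 0.493, -0.68]]
ft_force: [-8.1, -6.9, 4.5]
finger_gap: 0.0003
```

```bash
python3 arc.py .142 .010 .14 .0; python3 -c "
from h import *
snap('wrist','w17.png')"
```

```text
cur r 0.144 angle if d: 0.033 t 27.15 z 0.1403 f [-8.1 -6.9  4.5]
0.0 [-0.13  0.03  0.14]
```

View pics/w17.png

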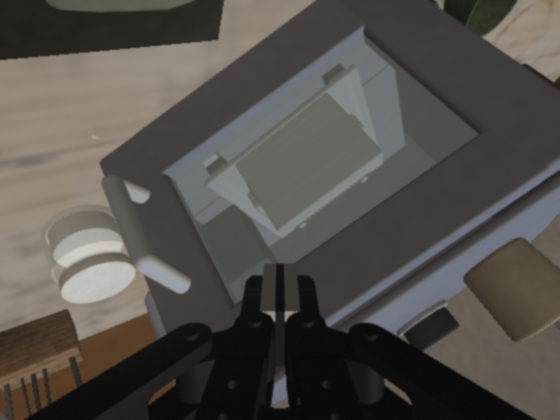

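Call:
drive_tool(targets=[[0,-0.06,0.02,0.06,0],[0,-0.06,0.02,0.06,0]])

```text
time_s: 27.4
position: [0.6051, 0.3055, 0.1405]
tool_rot: [[-0.834, -0.407, 0.372], [-0.093, 0.769, 0.633], [-0.544, 0.493, -0.679]]
ft_force: [-2.0, -1.1, 0.3]
finger_gap: -0.0001
```

Call:
drive_tool(targets=[[0,-0.06,0.02,0.06,0],[0,-0.06,0.02,0.06,0]])

```text
time_s: 27.6
position: [0.6093, 0.3084, 0.141]
tool_rot: [[-0.833, -0.407, 0.374], [-0.091, 0.769, 0.632], [-0.545, 0.493, -0.678]]
ft_force: [-1.3, -1.7, 0.1]
finger_gap: -0.0002
```

Call:
drive_tool(targets=[[0,-0.06,0.02,0.06,0]])

```text
time_s: 27.7
position: [0.6105, 0.3097, 0.1408]
tool_rot: [[-0.834, -0.407, 0.373], [-0.092, 0.769, 0.632], [-0.544, 0.493, -0.679]]
ft_force: [-4.1, -4.2, 1.4]
finger_gap: 0.0
```

Call:
drive_tool(targets=[[0,-0.06,0.02,0.06,0]])

```text
time_s: 27.8
position: [0.6117, 0.311, 0.1407]
tool_rot: [[-0.834, -0.407, 0.372], [-0.093, 0.769, 0.632], [-0.544, 0.493, -0.679]]
ft_force: [-7.2, -7.3, 4.7]
finger_gap: 0.0
```

Call:
drive_tool(targets=[[0,-0.04,0.01,0.04,0],[0,0,0,0,0]])

```text
time_s: 28.0
position: [0.6123, 0.3117, 0.1407]
tool_rot: [[-0.834, -0.407, 0.372], [-0.094, 0.769, 0.632], [-0.543, 0.493, -0.68]]
ft_force: [-9.2, -9.0, 5.3]
finger_gap: 0.0001
```

```bash
python3 arc.py .142 .010 .14 .0; python3 -c "
from h import *
snap('wrist','w18.png');snap('side','i18.png')"
```

```text
cur r 0.1445 angle if d: -0.063 t 28.0 z 0.1407 f [-9.2 -9.   5.3]
0.0 [ 0.27 -0.09 -0.24]
```

View pics/w18.png

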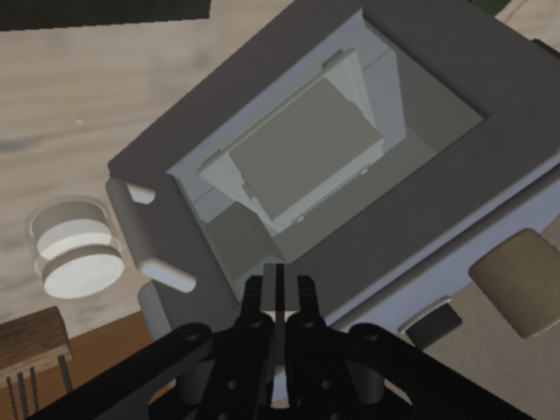

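Call:
drive_tool(targets=[[0,-0.04,0.01,0.04,0],[0,0,0,0,0],[0,0,0,0,0]])

```text
time_s: 28.4
position: [0.613, 0.3124, 0.1407]
tool_rot: [[-0.835, -0.407, 0.371], [-0.094, 0.769, 0.632], [-0.543, 0.493, -0.68]]
ft_force: [-10.7, -10.4, 6.0]
finger_gap: -0.0
```

Call:
drive_tool(targets=[[0,0.15,-0.09,-0.18,0],[0,0.3,-0.18,-0.36,0],[0,0.5,-0.3,-0.6,0]])

```text
time_s: 28.7
position: [0.5896, 0.2819, 0.1404]
tool_rot: [[-0.833, -0.407, 0.374], [-0.092, 0.769, 0.633], [-0.545, 0.493, -0.678]]
ft_force: [-0.1, -0.2, 0.2]
finger_gap: 0.0002
```

```bash
python3 cs.py -.06 .0 .15
python3 - <<'E'
from fit import *
P=np.load('p.npy')
snap('wrist','w19.png');snap('scene','s19.png')
I,TI=snap('side','i19.png')
E
```

```text
t 28.7 [0.5896 0.2819 0.1404] [   2.4    2.7  104.    49.1   54.7 -127.9] [[-0.833, -0.407, 0.374], [-0.092, 0.769, 0.633], [-0.545, 0.493, -0.678]] f [-0.1 -0.2  0.2]
cab -0.0525 -0.0422 0.1404
ux [-0.585  0.355  0.729] uy [0.6   0.794 0.095] uz [-0.545  0.493 -0.678]
[-0.06, 0.0, 0.15] [ 0.98  1.42 -0.32]
```

View pics/w19.png

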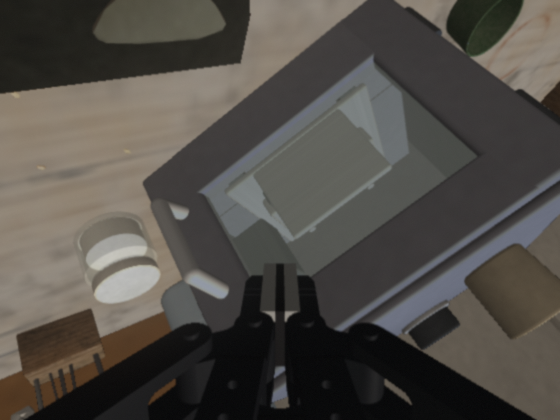

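View pics/i19.png

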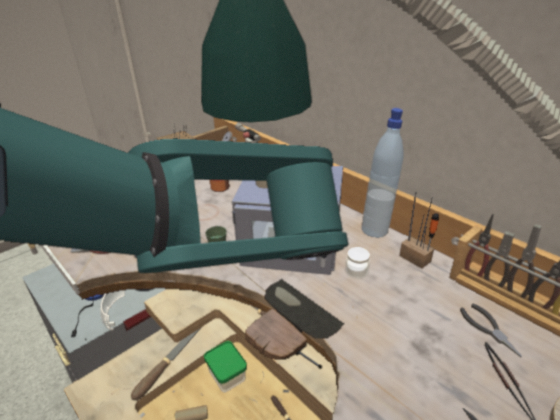

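Call:
drive_tool(targets=[[0,0.6,0.8,0.1,0],[0,0.6,0.8,0.1,0],[0,0.6,0.8,0.1,0],[0,0.6,0.8,0.1,0],[0,0.6,0.8,0.1,0],[0,0.6,0.8,0.1,0],[0,0.6,0.8,0.1,0],[0,0.6,0.8,0.1,0],[0,0.3,0.9,-0.3,0],[0,0.3,0.9,-0.3,0],[0,0,0,0,0]])

```text
time_s: 29.95
position: [0.3944, 0.4326, 0.1673]
tool_rot: [[-0.831, -0.411, 0.374], [-0.093, 0.766, 0.636], [-0.548, 0.494, -0.675]]
ft_force: [1.0, 0.1, -0.1]
finger_gap: 0.0001
```

```bash
python3 cs.py
python3 - <<'E'
from fit import *
P=np.load('p.npy');P[4]=.115
S,TS=snap('scene','s20.png')
I,TI=snap('side','i20.png')
for a in(0,.05,.1):
    P[3]=a;C=door(P,[[-.014,-.206,.164],[-.014,-.206,.006],[-.014,0,.164]]);print(a,proj(S,TS,C).round(1).tolist(),proj(I,TI,C).round(1).tolist())
print(proj(I,TI,model(P)).round(1).tolist())
a=S['color'][135:360,190:390];b=I['color'][145:335,190:390]
cv2.imwrite('pics/z20.png',cv2.resize(b,None,fx=3.5,fy=3.5,interpolation=2));cv2.imwrite('pics/z20s.png',cv2.resize(a,None,fx=2.6,fy=2.6,interpolation=2))
for n,(s,T) in dict(scene=(S,TS),side=(I,TI)).items():
  for q in['beaker','bowl','cotton_jar','latch','door']:
    for d in vision.boxes_of(s,q)[:1]: print(n,q,round(d['p'],2),np.round((T@np.r_[d['centre'],1])[:3],3))
E
```

```text
t 29.95 [0.3944 0.4326 0.1673] [ 30.4 -15.4 117.   34.   40.  -95.9] [[-0.831, -0.411, 0.374], [-0.093, 0.766, 0.636], [-0.548, 0.494, -0.675]] f [ 1.   0.1 -0.1]
cab -0.0537 0.2044 0.1673
ux [-0.585  0.351  0.731] uy [0.598 0.796 0.097] uz [-0.548  0.494 -0.675]
0 [[343.7, 204.4], [334.8, 255.0], [241.0, 218.5]] [[335.2, 214.9], [331.1, 275.4], [233.5, 206.6]]
0.05 [[344.9, 207.9], [335.8, 258.6], [240.7, 218.6]] [[334.3, 217.8], [330.4, 278.6], [233.2, 206.6]]
0.1 [[345.9, 211.6], [336.5, 262.2], [240.3, 218.6]] [[333.2, 220.7], [329.3, 281.7], [232.8, 206.5]]
[[231.3, 200.2], [338.8, 208.7], [252.4, 159.5], [343.4, 165.3], [334.2, 273.5], [268.7, 224.6], [304.9, 227.8], [304.5, 250.2], [269.6, 246.9], [333.2, 220.7], [329.3, 281.7]]
scene beaker 0.66 [0.596 0.443 0.196]
scene cotton_jar 0.7 [0.709 0.257 0.04 ]
scene latch 0.55 [0.711 0.257 0.041]
scene door 0.6 [0.585 0.336 0.105]
side beaker 0.94 [0.589 0.432 0.194]
side cotton_jar 0.85 [0.711 0.253 0.04 ]
side latch 0.19 [0.491 0.529 0.016]
side door 0.94 [0.582 0.344 0.093]
```

View pics/z20.png

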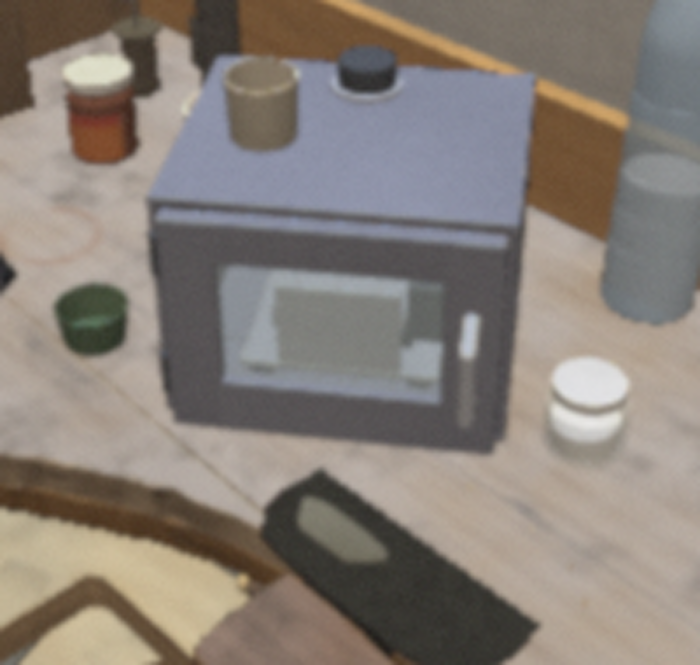

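View pics/z20s.png

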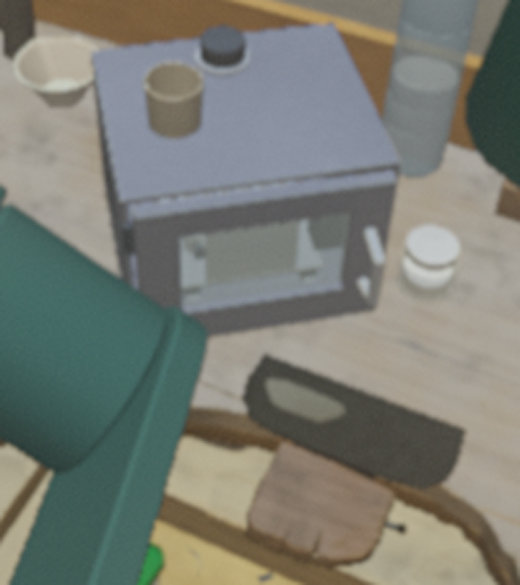

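Run:
```python
from h import *
print(manip.finish_job());st=manip.read_state();print(st['time_s'],np.round(st['ft_force'],1))
```

```text
the job is handed in; nothing more can be done
None
the job is handed in; nothing more can be done
```

The carriage is in against its end stop, the door is shut, and the job was handed in at about 30 s. The latch bolt itself could not be seen, so the latching is inferred from the forces and the door's position.

- **Tool lean:** The move commands cannot tilt the tool. I built up a lean of about 47° by commanding poses just out of reach at full stretch. That lean stayed and let the fingers reach in under the roof.
- **Carriage:** I felt the catch at about 10 N and then a free run. The end stop came at about 115 mm of travel by my camera fit, where the push read 19 N. It eased to about 15 N while held still for 0.4 s. After I backed off, a wrist picture showed the carriage still in.
- **Door:** I swung it shut along an arc at about 1 rad/s, and slower near the latch. The force peaked at about 11 N, dropped to about 2 N, then rose to about 16 N on the buffer.
- **Last checks:** After I withdrew, the door edges in the scene and side pictures matched an angle of about 0 (0.05 rad would have shown as roughly 3 px). The door did not spring back ajar, which fits the latch having snapped in. The arm stood clear, with a force reading of about 1 N, which is sensor noise.
- **Beaker, bowl and jar:** The networks put the beaker and jar within about 4 mm of where they started. They did not find the bowl in the last check, but the pictures show it standing upright beside the cabinet.
- **Checks that disagreed:** The networks reported the latch in wrong places (on the jar in the scene view and at the bowl in the side view), so I ignored those. My camera fit was only good to 2–4 mm.

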